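# Fit lens tubes to their marks and log the mount

## Robot

A 6-joint arm with a two-finger parallel gripper is mounted at the origin on a cart in front of the work surface, level with it; the furniture and walls round the work are solid. World frame = base frame: x ahead of the robot, y to its left, z up, the work surface at z = 0. Lengths are in mm, angles in degrees, forces in N, time in s.
With the tool pointing down it reaches from about 300 to 850 mm from the base axis. Payload 4.2 kg.
Tool frame: the origin (TCP) lies midway between the tips of the shut fingers; the grasp point (between the pads) lies 19 mm behind it; z points along the fingers, y is the direction in which the jaws open and shut (so a half turn about z gives the same grasp; the last joint's range is limited). The gripper opens to 91 mm and grips with 3 to 60 N. Pads are 32 mm wide; open, the fingers measure 118 mm over their backs; the gripper's body (76 mm by 178 mm) begins 60 mm behind the grasp point.
Start: joints at [70.13, 18.312, 89.639, -0, 72.044, -1.146], TCP at [184.586, 544.584, 213.976] pointing down, gripper open.
Joint ranges: [-177.97, 177.97], [-48.28, 115.42], [12.27, 149.76], [-77.06, 257.06], [2.81, 150.46], [-146.56, 146.56]. Speed limits (degrees/s): [147.25, 147.25, 180, 180, 180, 180].

## Interface

Orientations are given as [roll, pitch, yaw] about the fixed x, y, z axes, in that order (R = Rz(yaw) Ry(pitch) Rx(roll)).
In Python, from cell import telemetry, viewer, job gives the robot as it stands. The module is installed in compiled form; this text tells all that it offers.
- The arm moves only by the tool carry_out, never from a script. Its argument "commands" is a list that holds one entry, the list of rows, each a list of 7 numbers: the shift along the tool's x, y, z as a fraction of full scale, then the turn, a rotation vector about the tool's x, y, z as a fraction of full scale, then the closure, from 0 (fully open) to 1 (shut). A call has 1 to 20 rows; each row is the pose to reach, as a shift and turn from the pose measured when the call began, along the tool's axes at that moment, turning the shorter way round; what a row does not reach only later rows make up. Full scale, the value 1, is 200 mm for a shift and 360 degrees for a turn. A row lasts 1/8 s, in which the tool goes at most 62.5 mm and 10.7 degrees, less where a joint would pass 70% of its speed; a pose out of reach is approached as far as the arm can. A call with a number of a shift or a turn outside -1 to 1 is refused whole. A call with a gripper value outside its range is refused whole. The fingers move at their own pace and stop on an object; "squeeze" is the grip in N (left out, the last holds). Time passes only in rows, so rows that repeat a pose let the fingers close. It gives the time, the measured TCP pose, the force and the opening at its end, in the units of the state.
- telemetry.state(): the state, without advancing time (a new reading comes with each control period).
- viewer.capture(name): name is "scene" or "side" or "wrist"; returns a dict with "pixels" (420x560x3 uint8, red, green, blue), "fx", "fy", "cx", "cy" (pixels), "R" (3x3) and "t" (3): a world point X has camera coordinates R X + t; the wrist camera has in their place "tool_from_camera" (4x4, takes a point from camera to tool coordinates, whose origin is the TCP and whose axes are the flange's). Camera axes: x right, y down, z forward; pixel columns grow to the right and rows downward; lengths in mm; the calibration is good to about 2 mm. A picture is of the moment at which its call begins: read the wrist's pose just before it. There is no depth.
- job.close_job(): hands the job in, once; it reports no verdict.
The state is a dict: "time_s": time; "joints": joint angles; "joint_vel": joint speeds; "joint_torque": joint torques, N m; "eef_pos": TCP position; "tcp_rot": TCP orientation; "contact_force": force on the tool from outside, world axes, zero at the start; "torque": the same for the moment, N m; "finger_gap": opening from 0.0 (shut) to 1.0 (fully open).
Only numpy, scipy, OpenCV 4.12 (cv2) and the standard library are available. Lean on these libraries where they do the work, as an engineer would, in place of code of your own. Each camera call takes 0.05 s, during which the arm holds its last target. There are 200 camera calls.

## Task

Slide every lens tube on the bench, lens end first, into the sleeve with the collar of its own colour, until the front edge of its coloured band (the edge nearer the lens) is level with the sleeve's mouth, and leave it there. When all are in, take the code reader and hold it still and level for two seconds, pointing squarely at the middle of the striped label from about 10 cm away, then lay it back in its tray the way it lay. Do not knock the two bottles over.

Things in the scene. Friction and masses are not known exactly. Their poses are not given: they have to be found in the camera images.
- tube_red: Loose lens tube, 140 mm long, about 60 g, with a red band. Origin on its axis, in the middle of its black square grip (24x24 mm, 50 mm long, x from -25 to +25 mm). +x runs along the tube to the lens end: a bright round barrel of 24 mm diameter follows the grip and ends at x = +115 mm. Lies flat on the bench with its axis 12 mm up; it may lie on any of the grip's four sides. Centre of mass at x = about +41 mm. May be absent.
- mark_red (a point): The insertion mark of the red tube: on its axis, at the edge of the painted red band (8 mm wide) that is nearer the lens end, 55 mm behind the lens end. Axes as the tube's.
- mouth_red (a point): Centre of the mouth of the fixed sleeve with the red collar, 92 mm above the bench. +x points into the level bore: 90 mm deep, open at both ends, 26.4 mm in diameter, flared to 32 mm; outside 43 mm. Three sleeves stand parallel, 72 mm apart, in any order, on a raised plate (top 42 mm up, 5 mm proud of the mouths). No stop at the mark: a tube slides on until its grip meets the mouth.
- tube_yellow: Loose lens tube, 140 mm long, about 60 g, with a yellow band. Origin on its axis, in the middle of its black square grip (24x24 mm, 50 mm long, x from -25 to +25 mm). +x runs along the tube to the lens end: a bright round barrel of 24 mm diameter follows the grip and ends at x = +115 mm. Lies flat on the bench with its axis 12 mm up; it may lie on any of the grip's four sides. Centre of mass at x = about +41 mm. May be absent.
- mark_yellow (a point): The insertion mark of the yellow tube: on its axis, at the edge of the painted yellow band (8 mm wide) that is nearer the lens end, 64 mm behind the lens end. Axes as the tube's.
- mouth_yellow (a point): Centre of the mouth of the fixed sleeve with the yellow collar, 92 mm above the bench. +x points into the level bore: 90 mm deep, open at both ends, 26.4 mm in diameter, flared to 32 mm; outside 43 mm. Three sleeves stand parallel, 72 mm apart, in any order, on a raised plate (top 42 mm up, 5 mm proud of the mouths). No stop at the mark: a tube slides on until its grip meets the mouth.
- tube_blue: Loose lens tube, 140 mm long, about 60 g, with a blue band. Origin on its axis, in the middle of its black square grip (24x24 mm, 50 mm long, x from -25 to +25 mm). +x runs along the tube to the lens end: a bright round barrel of 24 mm diameter follows the grip and ends at x = +115 mm. Lies flat on the bench with its axis 12 mm up; it may lie on any of the grip's four sides. Centre of mass at x = about +41 mm. May be absent.
- mark_blue (a point): The insertion mark of the blue tube: on its axis, at the edge of the painted blue band (8 mm wide) that is nearer the lens end, 73 mm behind the lens end. Axes as the tube's.
- mouth_blue (a point): Centre of the mouth of the fixed sleeve with the blue collar, 92 mm above the bench. +x points into the level bore: 90 mm deep, open at both ends, 26.4 mm in diameter, flared to 32 mm; outside 43 mm. Three sleeves stand parallel, 72 mm apart, in any order, on a raised plate (top 42 mm up, 5 mm proud of the mouths). No stop at the mark: a tube slides on until its grip meets the mouth.
- reader: Loose hand-held code reader, white, 150 mm long, 40 mm wide, 30 mm high, with a grey rib on top to hold it by: rib 70 mm long (x from -47 to +23 mm), 24 mm wide (y), from 30 to 64 mm above the underside. 180 g. Origin at the middle of the underside; +x points to the black nose, z up.
- window (a point): Centre of the reader's window at the front of its nose, 75 mm ahead of the reader's origin and 15 mm above its underside. It looks along +x.
- reader_tray: Fixed shallow grey tray of the reader, 180x66 mm outside, rim 16 mm high, walls 6 mm, floor 6 mm thick. Origin at the middle of its underside on the bench; the reader lies in it with its length along the tray's x (nose to +x).
- label (a point): Centre of the striped paper label (50 mm wide, 40 mm high) on a fixed upright plate 66 mm wide, 120 mm tall, 4 mm thick; 90 mm above the bench. The label faces its own -x; +x points into the plate.
- amber_bottle: Loose brown bottle with a red cap, 55 mm in diameter, 108 mm tall, a bystander. Origin at the middle of its underside, z up.
- navy_bottle: Loose white bottle with a dark blue cap, 58 mm in diameter, 130 mm tall, a bystander. Origin at the middle of its underside, z up.

How it is judged:
By the outcome, as a careful person would: the job done as asked, in the order asked, and still so for the second after the job is handed in, with the robot touching nothing.
Of tube_red, tube_yellow, tube_blue only 2 to 3 are there at a start; the rules pass over those that are not, and their reading is None.
At some moment in a run one of tube_red, tube_yellow, tube_blue may be knocked a few centimetres aside while the robot is not near it.
It also fails if it takes over 210 s, if anything falls off the work surface, if the arm or the gripper's body presses on something with over 40 N, if the wrist force passes 120 N, or if a joint passes its speed limit or range.

## Working session

There is one attempt and no reset: what is moved stays moved. The work goes in short steps, Python scripts to look and compute and a tool call to move; the robot and the scene stay as the last step left them, time stands still between calls to the robot, and variables do not carry over. Pictures are saved under pics/ and viewed, about 12 in all and at most 16, crops included, and the job is handed in when it is done.

Besides the shell and the picture viewer there is one more tool, called as name([rows], argument=value, ...), one row to a line, values as JSON. carry_out: Moves the arm, as the interface text tells. Shift numbers are shares of 200 mm and turn numbers shares of 360 degrees, none past 1 either way. Its arguments: {"type":"object","properties":{"commands":{"type":"array","items":{"type":"array","items":{"type":"array","items":{"type":"number"}}}},"squeeze":{"type":"number"}},"required":["commands"]}

```bash
mkdir -p pics; cat > h.py <<'E'
import numpy as np, cv2
from scipy.spatial.transform import Rotation as Ro
from cell import telemetry, viewer, job
def cap(n,f=None):
    s=telemetry.state(); c=viewer.capture(n)
    if n=='wrist':
        T=np.eye(4); T[:3,:3]=Ro.from_euler('xyz',s['tcp_rot'],degrees=True).as_matrix(); T[:3,3]=s['eef_pos']
        W=T@np.array(c['tool_from_camera']); c['R']=W[:3,:3].T; c['t']=-c['R']@W[:3,3]
    c['R']=np.array(c['R']);c['t']=np.array(c['t'])
    if f: cv2.imwrite(f'pics/{f}.png',cv2.cvtColor(c['pixels'],cv2.COLOR_RGB2BGR)); np.savez(f'pics/{f}.npz',**{k:c[k] for k in('pixels','fx','fy','cx','cy','R','t')})
    return c
def load(f): return dict(np.load(f'pics/{f}.npz'))
def ray(c,u,v):
    d=c['R'].T@np.array([(u-c['cx'])/c['fx'],(v-c['cy'])/c['fy'],1]); return -c['R'].T@c['t'],d
def at(c,u,v,z):
    o,d=ray(c,u,v); return o+d*(z-o[2])/d[2]
def proj(c,X):
    p=c['R']@np.array(X,float)+c['t']; return np.array([c['fx']*p[0]/p[2]+c['cx'],c['fy']*p[1]/p[2]+c['cy']])
def tri(*a):
    A=0;b=0
    for c,u,v in a:
        o,d=ray(c,u,v);d=d/np.linalg.norm(d);P=np.eye(3)-np.outer(d,d);A=A+P;b=b+P@o
    return np.linalg.solve(A,b)
def go(pos,rpy):
    s=telemetry.state();R0=Ro.from_euler('xyz',s['tcp_rot'],degrees=True)
    d=R0.inv().apply(np.array(pos)-s['eef_pos'])/200
    w=(R0.inv()*Ro.from_euler('xyz',rpy,degrees=True)).as_rotvec(degrees=True)/360
    return np.round(d,4),np.round(w,4)
E
python3 - <<'E'
from h import *
a=cap('scene','scene1');b=cap('side','side1');w=cap('wrist','wrist1')
cv2.imwrite('pics/all1.png',cv2.cvtColor(cv2.resize(a['pixels'],(784,588),interpolation=2),cv2.COLOR_RGB2BGR))
cv2.imwrite('pics/all2.png',cv2.cvtColor(cv2.resize(b['pixels'],(784,588),interpolation=2),cv2.COLOR_RGB2BGR))
s=telemetry.state();print(s)
for c in(a,b,w):print(-c['R'].T@c['t'],c['R'][2],c['fx'])
E
```

```text
{'time_s': 0.15, 'joints': array([ 7.01302921e+01,  1.83438802e+01,  8.96900323e+01, -3.40804447e-04,
        7.20427083e+01, -1.14621491e+00]), 'joint_vel': array([ 0.03986067, -0.0801346 , -0.17981164, -0.03942937,  0.00304726,
        0.04966041]), 'joint_torque': array([-3.09946163e-04, -4.12771332e+01, -2.32152307e+01,  7.27020646e-02,
        4.32894879e-02, -8.73734348e-05]), 'eef_pos': array([184.45390413, 544.22088274, 213.30901101]), 'tcp_rot': array([-1.79923388e+02, -1.20871604e-03,  1.61276611e+02]), 'contact_force': array([ 0.05572444,  0.09116801, -0.27229152]), 'torque': array([-0.01949761,  0.04059664,  0.04287634]), 'finger_gap': 1.001417028883059}
[-289.73490214 -589.2137438   747.0377176 ] [ 0.64164617  0.53095656 -0.55351182] 384.84368100274327
[-198.76348029 1246.17627079 1299.07667767] [ 0.36922156 -0.66012094 -0.65415272] 507.7710051024845
[109.43758051 569.56846614 383.83842365] [ 0.2654524  -0.09137678 -0.95978399] 296.0656150728491
```

View pics/all1.png

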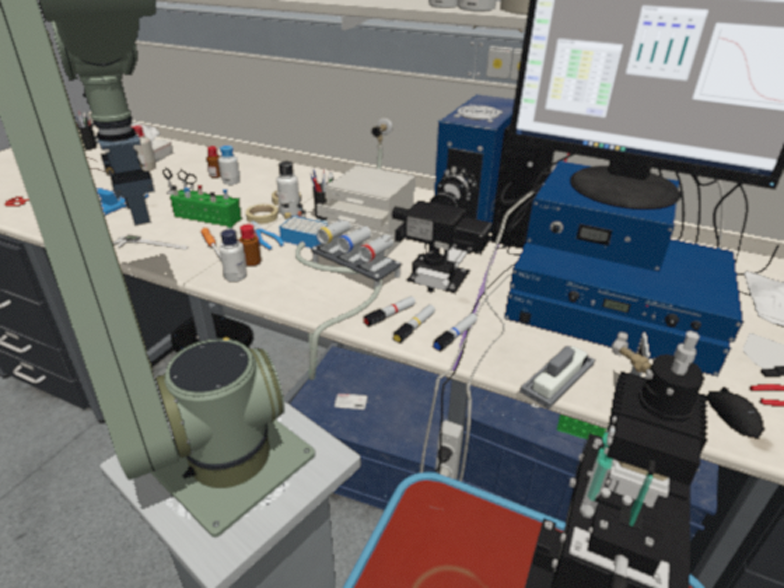

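View pics/all2.png

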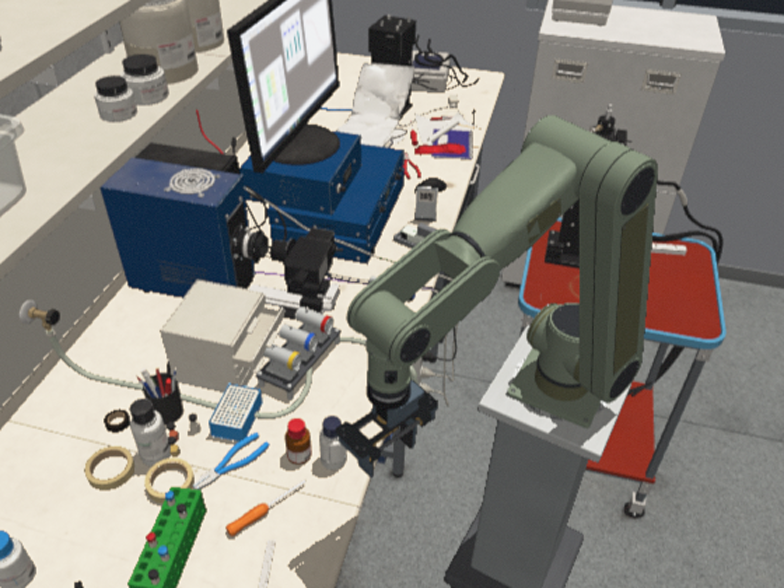

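The scene shows three tubes (about (390,310), (413,322) and (455,330)). The sleeve block is at about (350,250), the reader tray at (560,375), and the bottles at (233,255) and (250,245). In the side view the striped label appears to be at (427,200). I'll zoom in on these.

```bash
python3 - <<'E'
from h import *
a=load('scene1');b=load('side1')
def crop(c,x,y,w,h,k): return cv2.resize(c['pixels'][y:y+h,x:x+w],None,fx=k,fy=k,interpolation=cv2.INTER_CUBIC)
A=crop(a,215,150,130,100,6)
B=crop(b,180,210,65,72,6); C=crop(b,270,120,65,60,6)
cv2.imwrite('pics/c1.png',A[...,::-1]); 
D=np.zeros((432,784,3),np.uint8);D[:B.shape[0],:B.shape[1]]=B;D[:C.shape[0],392:392+C.shape[1]]=C
cv2.imwrite('pics/c2.png',D[...,::-1])
for n,u,v,z in [('red',390,310,12),('yel',413,322,12),('blu',455,330,12),('reader',560,375,40),('bot1',233,275,0),('bot2',250,262,0)]: print(n,at(a,u/1.4,v/1.4,z).round())
for n,u,v,x,y in [('y',325,232,283,357),('b',347,240,302,340),('r',370,250,320,322)]: print(n,tri((a,u/1.4,v/1.4),(b,x/1.4,y/1.4)).round())
print(at(b,427/1.4,200/1.4,90))
E
```

```text
red [491.  63.  12.]
yel [490.  -6.  12.]
blu [529. -94.  12.]
reader [ 515. -346.   40.]
bot1 [353. 478.   0.]
bot2 [423. 499.   0.]
y [568. 347.  92.]
b [569. 273.  91.]
r [570. 196.  89.]
[ 595.31603893 -431.6510104    90.        ]
```

View pics/c1.png

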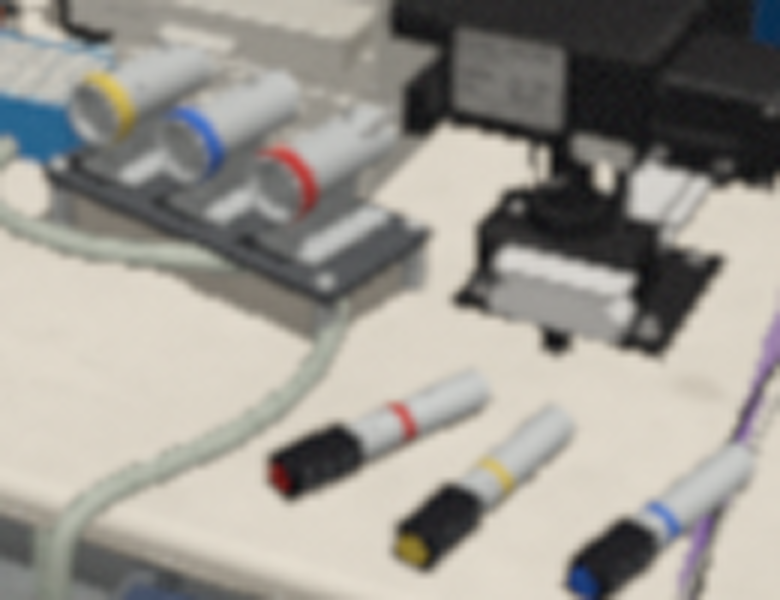

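View pics/c2.png

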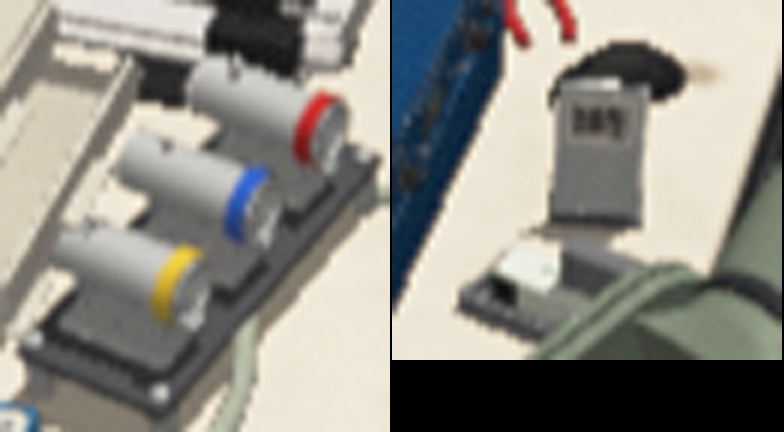

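Crop c1 shows red, yellow and blue tubes, all with the lens pointing away from the robot. Grip ends are at about (280,475), (410,550) and (583,580). The sleeves from left to right are yellow, blue and red, with their bores running away from the robot. Crop c2 shows the label plate facing +y near y = -430, with the reader tray in front of it. Next is a wrist overview above the bench.

```bash
python3 - <<'E'
from h import *
print(go([300,375,300],[180,0,180]))
E
```

```text
(array([-0.8187, -0.6165, -0.4326]), array([-0.0002, -0.    , -0.052 ]))
```

carry_out([
  [[-0.2,-0.155,-0.11,0,0,-0.02,0],[-0.4,-0.31,-0.22,0,0,-0.04,0],[-0.6,-0.46,-0.33,0,0,-0.052,0],[-0.8187,-0.6165,-0.4326,0,0,-0.052,0],[-0.8187,-0.6165,-0.4326,0,0,-0.052,0]],
])

```text
time_s: 0.78
eef_pos: [301.9, 373.3, 301.8]
tcp_rot: [179.9, 0.1, 179.7]
contact_force: [0.4, 0.1, -0.9]
finger_gap: 0.997
```

```bash
python3 - <<'E'
from h import *
s=telemetry.state();print(s['eef_pos'],s['tcp_rot'],s['joints'],go([400,190,320],[180,0,180]))
E
```

```text
[301.90730492 373.25876589 301.75586946] [1.79940517e+02 1.33202419e-01 1.79718839e+02] [ 4.97045858e+01  6.92044138e+00  9.21144916e+01 -6.45962468e-02
  8.08338694e+01 -4.00041055e+01] (array([-0.4952, -0.9138, -0.091 ]), array([ 0.0002,  0.0004, -0.0008]))
```

carry_out([
  [[-0.25,-0.3,0,0,0,0,0],[-0.5,-0.6,0,0,0,0,0],[-0.7,-0.9,0,0,0,0,0],[-0.8,-1,0,0,0,0,0],[-0.8,-1,0,0,0,0,0]],
])

```text
time_s: 1.4
eef_pos: [462.3, 170.7, 300.8]
tcp_rot: [180.0, 0.0, 179.5]
contact_force: [-0.7, 0.4, -1.6]
finger_gap: 1.001
```

carry_out([
  [[0,-0.3,0,0,0,0,0],[0,-0.6,0,0,0,0,0],[0,-0.8,0,0,0,0,0],[0,-0.8,0,0,0,0,0],[0,-0.8,0,0,0,0,0]],
])

```text
time_s: 2.02
eef_pos: [460.7, 12.4, 300.3]
tcp_rot: [179.9, 0.0, 179.6]
contact_force: [-0.0, 0.1, -0.0]
finger_gap: 1.002
```

```bash
python3 - <<'E'
from h import *
s=telemetry.state();print(s['eef_pos'],s['tcp_rot'])
w=cap('wrist','w2')
cv2.imwrite('pics/w2b.png',cv2.resize(w['pixels'],(784,588),interpolation=cv2.INTER_CUBIC)[...,::-1])
E
```

```text
[460.71380752  12.37386092 300.32979822] [1.79910234e+02 1.83313113e-05 1.79553806e+02]
```

View pics/w2b.png

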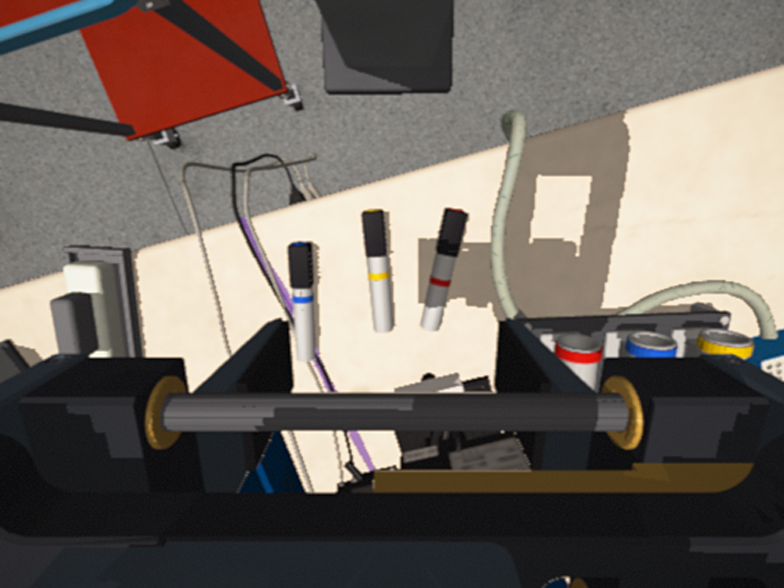

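The overview shows the blue tube at (301,243)→(305,360), yellow at (372,210)→(383,330) and red at (455,210)→(430,328). The mouths are red (578,342), blue (652,342) and yellow (725,338), and the reader is at about (95,310). Now I'll measure them numerically and zoom in on the mouths.

```bash
cat >> h.py <<'E'
HUE={'red':(0,178),'yellow':(25,25),'blue':(110,110)}
def band(c,col,roi):
    x0,y0,x1,y1=roi; hsv=cv2.cvtColor(c['pixels'],cv2.COLOR_RGB2HSV)[y0:y1,x0:x1].astype(int)
    h=hsv[...,0]; ok=np.zeros(h.shape,bool)
    for k in HUE[col]: ok|=np.abs(h-k)<9
    ok&=(hsv[...,1]>130)&(hsv[...,2]>60)
    n,l,st,ce=cv2.connectedComponentsWithStats(ok.astype(np.uint8))
    return sorted([(int(st[i,4]),(ce[i]+[x0,y0]).round(1).tolist(),(st[i,:4]+[x0,y0,0,0]).tolist()) for i in range(1,n)],reverse=True)[:3]
E
python3 - <<'E'
from h import *
w=load('w2')
for col,r in [('red',(290,140,340,250)),('yellow',(250,140,290,250)),('blue',(200,165,232,265))]: print(col,band(w,col,r))
for col,r in [('red',(380,225,440,290)),('yellow',(490,225,545,290)),('blue',(440,225,495,290))]: print('M',col,band(w,col,r))
for n,a,b in [('red',(455,210),(430,328)),('yellow',(372,210),(383,330)),('blue',(300.5,243),(305,360))]:
    p=at(w,a[0]/1.4,a[1]/1.4,14);q=at(w,b[0]/1.4,b[1]/1.4,12);d=q-p;print(n,p.round(),q.round(),np.linalg.norm(d).round(1),np.degrees(np.arctan2(d[1],d[0])).round(1))
P=w['pixels']
A=cv2.resize(P[215:285,370:550],None,fx=4.3,fy=4.3,interpolation=cv2.INTER_CUBIC)
B=cv2.resize(P[140:265,195:345],None,fx=2.3,fy=2.3,interpolation=cv2.INTER_CUBIC)
C=cv2.resize(P[165:265,20:140],None,fx=2.8,fy=2.8,interpolation=cv2.INTER_CUBIC)
D=np.zeros((596,784,3),np.uint8);D[:A.shape[0],:A.shape[1]]=A;D[304:304+B.shape[0],:B.shape[1]]=B;D[304:304+C.shape[0],400:400+C.shape[1]]=C
cv2.imwrite('pics/c3.png',D[...,::-1]);print(A.shape)
E
```

```text
red [(65, [313.9, 201.2], [307, 198, 15, 7]), (12, [325.5, 150.1], [321, 149, 9, 3])]
yellow [(66, [270.0, 196.9], [263, 194, 15, 6]), (17, [265.8, 150.5], [261, 150, 11, 2])]
blue [(48, [215.7, 213.6], [209, 211, 14, 5]), (17, [213.1, 174.2], [209, 173, 10, 3])]
M red [(259, [412.6, 254.0], [396, 246, 34, 14])]
M yellow [(289, [516.5, 248.9], [498, 239, 40, 17])]
M blue [(237, [463.2, 251.3], [447, 242, 36, 14])]
red [425.  80.  14.] [563.  55.  12.] 140.1 -10.2
yellow [424. -10.  14.] [565.  -1.  12.] 141.0 4.0
blue [459. -91.  14.] [603. -96.  12.] 143.5 -2.1
(301, 774, 3)
```

View pics/c3.png

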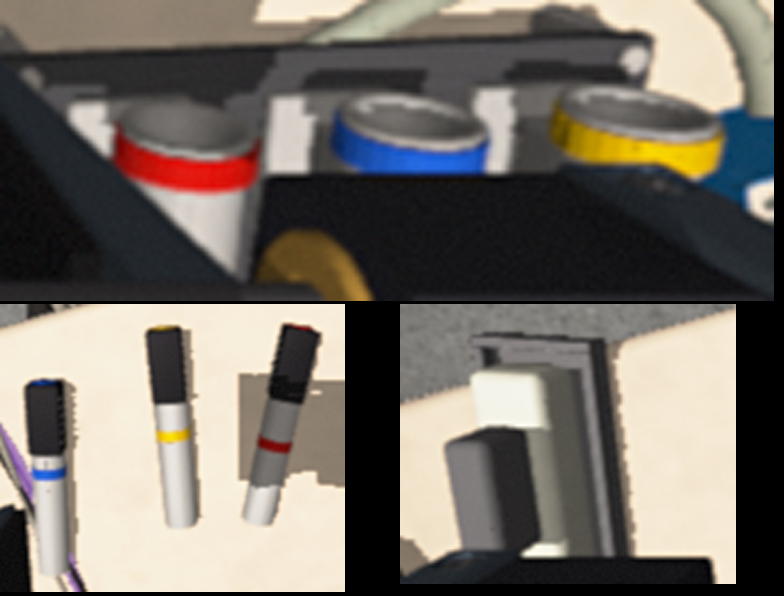

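```bash
python3 - <<'E'
from h import *
w=load('w2');a=load('scene1');b=load('side1')
M={}
for n,u,v in [('red',188,128),('blue',413,124),('yellow',640,117)]:
    M[n]=at(w,370+u/4.3,215+v/4.3,92);print(n,M[n].round(1))
d=M['yellow']-M['red'];print(np.linalg.norm(d),np.degrees(np.arctan2(-d[0],d[1])))
for n,u,v,x in [('red',313.9,201.2,56),('yellow',270,196.9,47),('blue',215.7,213.6,38)]:
    p=at(w,u,v,22);print('band',n,p.round(1))
# scene rim centres from crop c1 (x6, off 215,150), side c2 (x6 off 180,210)
for n,u,v,x,y in [('y',97,107,195,300),('b',187,143,262,218),('r',277,185,333,142)]: print(n,at(a,215+u/6,150+v/6,92).round(),at(b,180+x/6,210+y/6,92).round())
print(go([445,-4,150],[180,0,184]))
E
```

```text
red [547.8 195.7  92. ]
blue [547.1 268.1  92. ]
yellow [545.3 340.8  92. ]
145.08386837411436 0.9940286370895395
band red [503.  64.  22.]
band yellow [495.5  -4.9  22. ]
band blue [522.1 -91.6  22. ]
y [544. 334.  92.] [534. 343.  92.]
b [548. 262.  92.] [538. 273.  92.]
r [547. 190.  92.] [538. 201.  92.]
(array([ 0.0782, -0.0839,  0.7518]), array([ 0.0002,  0.    , -0.0122]))
```

carry_out([
  [[0.052,-0.104,0.3,0,0,-0.0122,0.2],[0.052,-0.104,0.6,0,0,-0.0122,0.2],[0.052,-0.104,0.9,0,0,-0.0122,0.2],[0.052,-0.104,1,0,0,-0.0122,0.2],[0.052,-0.104,1,0,0,-0.0122,0.2],[0.052,-0.104,1,0,0,-0.0122,0.2]],
], squeeze=35)

```text
time_s: 2.82
eef_pos: [451.4, -7.2, 101.4]
tcp_rot: [179.9, 0.1, -175.9]
contact_force: [0.3, -0.5, 0.8]
finger_gap: 0.798
```

```bash
python3 - <<'E'
from h import *
w=cap('wrist','w3')
cv2.imwrite('pics/w3b.png',w['pixels'][...,::-1])
print(band(w,'yellow',(200,100,380,330)))
print(go([450,-8,4],[180,0,184]))
E
```

```text
[(190, [279.6, 259.2], [268, 253, 25, 12]), (78, [279.1, 181.3], [270, 179, 20, 5])]
(array([ 0.0092, -0.003 ,  0.4883]), array([0.0002, 0.0005, 0.0001]))
```

View pics/w3b.png

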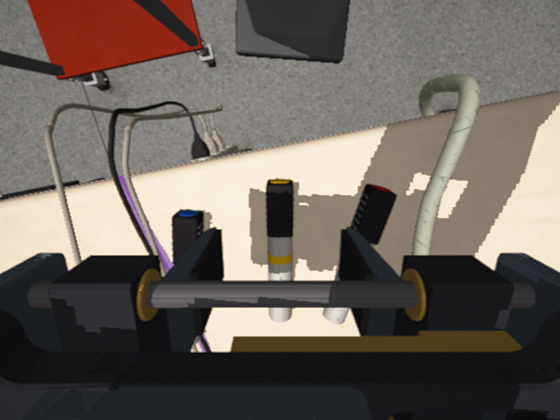

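The view shows the yellow tube centred between the fingers and parallel to them, with the band at (279.6,259). I'll go down and grip.

carry_out([
  [[0.009,-0.003,0.25,0,0,0,0.2],[0.009,-0.003,0.42,0,0,0,0.2],[0.009,-0.003,0.488,0,0,0,0.2],[0.009,-0.003,0.488,0,0,0,0.2],[0.009,-0.003,0.488,0,0,0,1],[0.009,-0.003,0.488,0,0,0,1],[0.009,-0.003,0.488,0,0,0,1],[0.009,-0.003,0.488,0,0,0,1],[0.009,-0.003,0.488,0,0,0,1],[0.009,-0.003,0.488,0,0,0,1]],
], squeeze=35)

```text
time_s: 4.12
eef_pos: [450.1, -8.0, 4.1]
tcp_rot: [179.9, 0.2, -176.0]
contact_force: [0.1, -0.6, 1.4]
finger_gap: 0.263
```

```bash
python3 - <<'E'
from h import *
s=telemetry.state();print(s['eef_pos'],s['tcp_rot'],s['finger_gap']*91)
print(go([s['eef_pos'][0]-40,150,190],[180,0,181]))
E
```

```text
[450.05631483  -8.01281712   4.12245441] [ 179.94011565    0.18126    -175.95179749] 23.9513648372624
(array([ 0.1408,  0.8032, -0.929 ]), array([0.0002, 0.0005, 0.0085]))
```

carry_out([
  [[0,0,-0.15,0,0,0,1],[0,0,-0.4,0,0,0,1],[0.05,0.2,-0.65,0,0,0.004,1],[0.1,0.4,-0.85,0,0,0.0085,1],[0.14,0.65,-0.929,0,0,0.0085,1],[0.14,0.9,-0.929,0,0,0.0085,1],[0.14,1,-0.929,0,0,0.0085,1],[0.14,1,-0.929,0,0,0.0085,1]],
])

```text
time_s: 5.12
eef_pos: [407.0, 190.2, 189.8]
tcp_rot: [180.0, 0.1, -178.9]
contact_force: [-0.3, -0.5, -0.5]
finger_gap: 0.26
```

```bash
python3 - <<'E'
from h import *
s=telemetry.state();print(s['eef_pos'],s['finger_gap']*91)
print(go([410,338,150],[180,0,181]))
E
```

```text
[406.99885534 190.2083054  189.7538422 ] 23.694245076386494
(array([-0.0293,  0.7383,  0.1995]), array([0.0001, 0.0004, 0.0004]))
```

carry_out([
  [[0,0.25,0,0,0,0,1],[0,0.5,0.1,0,0,0,1],[-0.029,0.7,0.2,0,0,0,1],[-0.029,0.738,0.2,0,0,0,1],[-0.029,0.738,0.2,0,0,0,1],[-0.029,0.738,0.2,0,0,0,1]],
])

```text
time_s: 5.88
eef_pos: [410.2, 336.6, 150.5]
tcp_rot: [180.0, 0.2, -178.9]
contact_force: [-1.0, 0.6, -0.2]
finger_gap: 0.262
```

```bash
python3 - <<'E'
from h import *
s=telemetry.state();print(s['eef_pos'],s['tcp_rot'])
w=cap('wrist','w4');P=w['pixels']
print(band(w,'yellow',(200,100,420,400)),'|',band(w,'blue',(0,100,400,400))[:1],'|',band(w,'red',(0,100,400,400))[:1])
print(proj(w,[545.3,340.8,92]), w['tool_from_camera'] if 0 else '')
b=cap('side','s4')
A=cv2.resize(P[130:330,100:400],(786,524),interpolation=cv2.INTER_CUBIC)
cv2.imwrite('pics/c4.png',A[...,::-1])
E
```

```text
[410.21554525 336.60920099 150.46218738] [ 1.79959940e+02  1.70344289e-01 -1.78926629e+02]
[(4241, [313.8, 341.5], [200, 320, 220, 32]), (348, [332.2, 294.0], [326, 269, 12, 52]), (314, [229.7, 294.6], [226, 269, 11, 52])] | [] | [(99, [44.3, 205.5], [35, 203, 20, 6])]
[283.0749351  356.51739713]
```

View pics/c4.png

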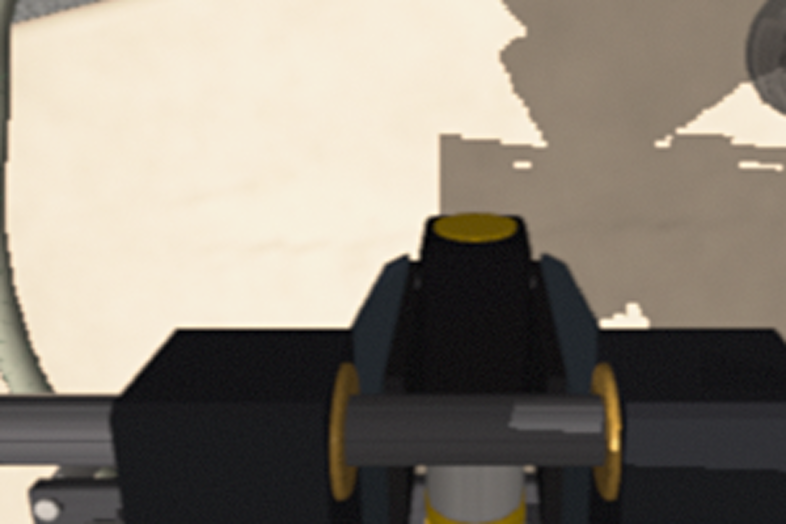

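The view shows the yellow tube held square between the pads, with the mouth hidden by the gripper. I'll lower it to bore height and advance in small steps, watching the force.

```bash
python3 - <<'E'
from h import *
s=telemetry.state();print(s['eef_pos'],s['tcp_rot'])
print(go([418,338.5,84],[180,0,181]))
E
```

```text
[410.23611978 336.86702488 150.59963176] [ 179.93202043    0.18967819 -178.92827707]
(array([-0.0379,  0.007 ,  0.3331]), array([0.0002, 0.0005, 0.0002]))
```

carry_out([
  [[0,0.008,0.15,0.0002,0.0005,0,1],[-0.038,0.008,0.28,0.0002,0.0005,0,1],[-0.038,0.008,0.333,0.0002,0.0005,0,1],[-0.038,0.008,0.333,0.0002,0.0005,0,1],[-0.038,0.008,0.333,0.0002,0.0005,0,1],[-0.038,0.008,0.333,0.0002,0.0005,0,1]],
])

```text
time_s: 6.72
eef_pos: [418.4, 339.1, 85.0]
tcp_rot: [179.9, 0.1, -178.9]
contact_force: [0.7, 0.2, -1.0]
finger_gap: 0.261
```

```bash
python3 - <<'E'
from h import *
s=telemetry.state();print(s['eef_pos'],s['tcp_rot'])
a=cap('scene','a5');b=cap('side','b5')
A=cv2.resize(a['pixels'][140:230,190:320],None,fx=3,fy=3,interpolation=cv2.INTER_CUBIC)
B=cv2.resize(b['pixels'][190:310,160:290],None,fx=3,fy=3,interpolation=cv2.INTER_CUBIC)
D=np.zeros((360,784,3),np.uint8);D[:270,:390]=A;D[:360,392:782]=B
cv2.imwrite('pics/c5.png',D[...,::-1])
print(go([418,338.5,84],[180,0,181]))
E
```

```text
[418.40371865 339.06855259  85.01318874] [ 1.79938362e+02  9.71130417e-02 -1.78925984e+02]
(array([ 0.0013, -0.0024,  0.0035]), array([0.0001, 0.0002, 0.0002]))
```

View pics/c5.png

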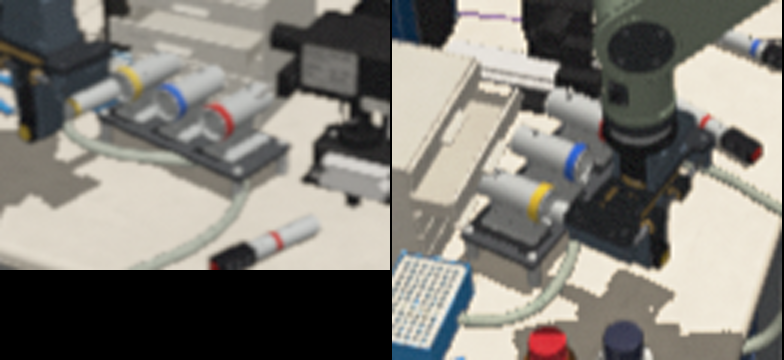

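The picture shows the yellow tube just in front of its mouth and in line with it in both views. I'll advance.

carry_out([
  [[-0.03,-0.002,0.004,0,0,0,1],[-0.06,-0.002,0.004,0,0,0,1],[-0.09,-0.002,0.004,0,0,0,1],[-0.12,-0.002,0.004,0,0,0,1],[-0.15,-0.002,0.004,0,0,0,1],[-0.15,-0.002,0.004,0,0,0,1],[-0.15,-0.002,0.004,0,0,0,1]],
])

```text
time_s: 7.7
eef_pos: [449.0, 338.9, 84.0]
tcp_rot: [180.0, 0.1, -178.9]
contact_force: [1.7, -3.1, 0.7]
finger_gap: 0.26
```

carry_out([
  [[-0.02,-0.004,0,0,0,0,1],[-0.045,-0.004,0,0,0,0,1],[-0.07,-0.004,0,0,0,0,1],[-0.1,-0.004,0,0,0,0,1],[-0.12,-0.004,0,0,0,0,1],[-0.12,-0.004,0,0,0,0,1],[-0.12,-0.004,0,0,0,0,1]],
])

```text
time_s: 8.57
eef_pos: [472.9, 338.5, 84.0]
tcp_rot: [180.0, 0.1, -178.9]
contact_force: [0.2, -0.2, -0.7]
finger_gap: 0.261
```

carry_out([
  [[-0.02,0,0,0,0,0,1],[-0.045,0,0,0,0,0,1],[-0.075,0,0,0,0,0,1],[-0.075,0,0,0,0,0,1],[-0.075,0,0,0,0,0,1]],
])

```text
time_s: 9.2
eef_pos: [487.8, 338.7, 83.9]
tcp_rot: [180.0, 0.1, -178.9]
contact_force: [0.5, -0.4, -1.1]
finger_gap: 0.263
```

```bash
python3 - <<'E'
from h import *
s=telemetry.state();print(s['eef_pos'],s['tcp_rot'],s['contact_force'])
w=cap('wrist','w6');a=cap('scene','a6');b=cap('side','b6')
A=cv2.resize(w['pixels'][280:400,220:350],None,fx=3,fy=3,interpolation=cv2.INTER_CUBIC)
B=cv2.resize(a['pixels'][140:210,190:290],None,fx=3.9,fy=3.9,interpolation=cv2.INTER_CUBIC)
C=cv2.resize(b['pixels'][220:290,160:260],None,fx=3.9,fy=3.9,interpolation=cv2.INTER_CUBIC)
D=np.zeros((550,784,3),np.uint8);D[:360,:390]=A;D[:273,392:782]=B;D[276:549,392:782]=C
cv2.imwrite('pics/c6.png',D[...,::-1])
E
```

```text
[487.80888782 338.67686741  83.90840187] [ 1.79982423e+02  1.10937441e-01 -1.78946623e+02] [ 0.46206202 -0.37248614 -1.09872304]
```

View pics/c6.png

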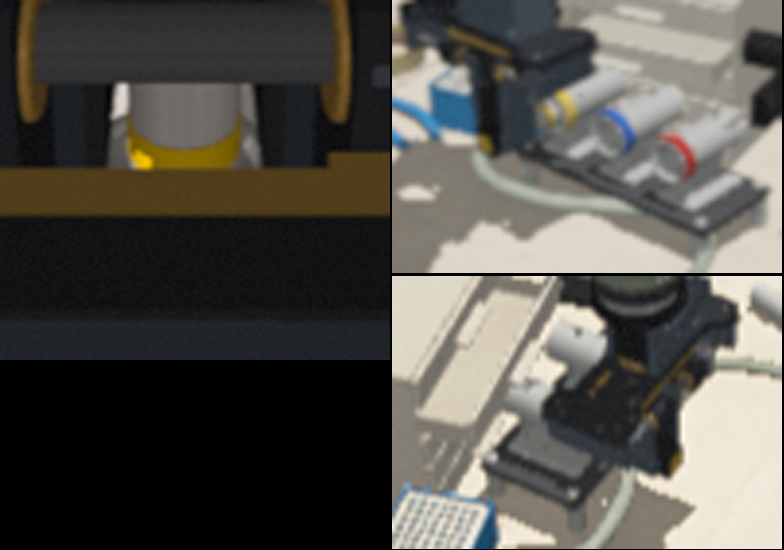

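```bash
python3 - <<'E'
from h import *
w=load('w6')
p=at(w,220+185/3,280+149/3,92+12);print('band rear top',p,'origin x',p[0]-43)
print('pred mouth top rim (545,341,92+16)',proj(w,[545.3,340.8,92+21]))
w=load('w4');print(band(w,'yellow',(255,180,300,240)), )
# grip rear top edge in c4 at v=214/2.62+130
p=at(w,100+475/2.62,130+214/2.62,158.4+12-0.0);print('rear edge',p, p[0]+25-410.2)
E
```

```text
band rear top [529.29773676 339.4909921  104.        ] origin x 486.2977367620754
pred mouth top rim (545,341,92+16) [283.42774658 362.95998792]
[(274, [280.9, 216.5], [266, 211, 31, 12])]
rear edge [377.27701554 335.82183966 170.4       ] -7.9229844619290475
```

```bash
python3 - <<'E'
from h import *
w=load('w4')
p=at(w,280.9,216.5,158.4);print(p,p[0]+25-410.2)
p=at(w,281,211.5,158.4-12);print(p,p[0]+25-410.2)
E
```

```text
[383.93236591 335.74152195 158.4       ] -1.2676340899005822
[384.63831395 335.82605523 146.4       ] -0.5616860452108199
```

carry_out([
  [[-0.015,0,0,0,0,0,1],[-0.031,0,0,0,0,0,1],[-0.031,0,0,0,0,0,1],[-0.031,0,0,0,0,0,1],[-0.031,0,0,0,0,0,0.55],[-0.031,0,0,0,0,0,0.55],[-0.031,0,0,0,0,0,0.55],[-0.031,0,0,0,0,0,0.55],[-0.031,0,-0.1,0,0,0,0.55],[-0.031,0,-0.3,0,0,0,0.5],[-0.02,0,-0.5,0,0,0,0.2],[-0.01,0,-0.68,0,0,0,0],[-0.01,0,-0.68,0,0,0,0],[-0.01,0,-0.68,0,0,0,0],[-0.01,0,-0.68,0,0,0,0]],
])

```text
time_s: 11.22
eef_pos: [488.8, 338.3, 218.4]
tcp_rot: [-179.9, -0.0, -178.9]
contact_force: [-0.1, 1.4, 0.3]
finger_gap: 0.991
```

```bash
python3 - <<'E'
from h import *
s=telemetry.state();print(s['eef_pos'],s['tcp_rot'],s['contact_force'])
w=cap('wrist','w7')
A=cv2.resize(w['pixels'][170:290,180:380],None,fx=3.9,fy=3.9,interpolation=cv2.INTER_CUBIC)
cv2.imwrite('pics/c7.png',A[...,::-1]);print(band(w,'yellow',(240,170,330,290)))
E
```

```text
[488.75565141 338.25677297 218.35136299] [-1.79923051e+02 -3.15709868e-02 -1.78935752e+02] [-0.10877099  1.44211695  0.30181897]
[(417, [281.2, 260.7], [261, 249, 41, 19]), (153, [280.4, 247.9], [270, 243, 22, 10]), (46, [279.6, 179.7], [271, 178, 18, 4])]
```

View pics/c7.png

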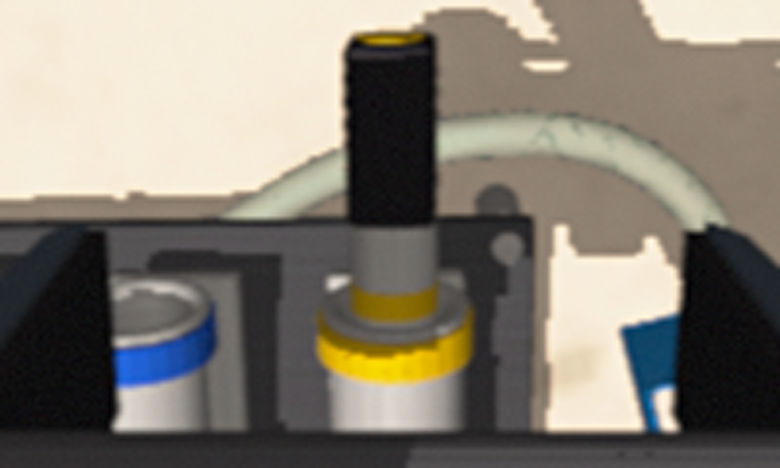

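The view shows the yellow tube in its sleeve, with the band fully visible at rows 287–318 and the collar rim top at about row 342. I'll work out the gap.

```bash
python3 - <<'E'
from h import *
w=load('w7')
f=lambda u,v,z: at(w,180+u/3.9,170+v/3.9,z).round(1)
print('rear edge of band',f(395,290,104),'front',f(395,320,104),'grip front top',f(392,222,104),'grip rear top',f(392,42,104),'rim top outer',f(395,342,113.5))
# luminance/colour profile down the column
P=w['pixels'];
for v in range(236,266): print(v,P[v,277:285].mean(0).round().astype(int),at(w,281,v,104)[0].round(1),at(w,281,v,113.5)[0].round(1))
E
```

```text
rear edge of band [532.8 338.9 104. ] front [541.5 339.1 104. ] grip front top [513.5 337.8 104. ] grip rear top [465.7 336.9 104. ] rim top outer [543.4 339.1 113.5]
236 [113 110 106] 523.5 519.7
237 [113 109 105] 524.6 520.8
238 [114 109 106] 525.7 521.8
239 [113 110 106] 526.8 522.9
240 [114 110 106] 527.9 524.0
241 [113 109 106] 529.0 525.1
242 [114 110 107] 530.2 526.1
243 [113 110 108] 531.3 527.2
244 [114 108 102] 532.4 528.3
245 [121 104  66] 533.5 529.4
246 [135 107  20] 534.7 530.5
247 [138 109   1] 535.8 531.6
248 [138 108   2] 536.9 532.7
249 [138 109   3] 538.1 533.8
250 [138 108   2] 539.2 534.9
251 [137 108  17] 540.3 536.0
252 [131 110  62] 541.5 537.1
253 [113 106  99] 542.6 538.2
254 [91 89 89] 543.8 539.3
255 [92 89 87] 544.9 540.4
256 [102 100  98] 546.1 541.5
257 [102  96  89] 547.2 542.6
258 [110  89  42] 548.4 543.7
259 [131 102   2] 549.5 544.9
260 [155 121   0] 550.7 546.0
261 [212 168   0] 551.9 547.1
262 [246 208   0] 553.0 548.2
263 [246 213   0] 554.2 549.4
264 [244 210   0] 555.4 550.5
265 [242 205   0] 556.5 551.6
```

Measured from the same picture, the mouth plane is at x≈543.7 and the band front at 541.5, so 2.2 mm remain. I'll re-grip and move it that far.

carry_out([
  [[-0.02,0.002,0.25,0,0,0,0.5],[-0.02,0.002,0.5,0,0,0,0.5],[-0.02,0.002,0.6,0,0,0,0.5],[-0.02,0.002,0.672,0,0,0,0.5],[-0.02,0.002,0.672,0,0,0,0.5],[-0.02,0.002,0.672,0,0,0,0.5],[-0.02,0.002,0.672,0,0,0,1],[-0.02,0.002,0.672,0,0,0,1],[-0.02,0.002,0.672,0,0,0,1],[-0.02,0.002,0.672,0,0,0,1]],
])

```text
time_s: 12.52
eef_pos: [493.0, 338.7, 84.5]
tcp_rot: [-179.9, 0.0, -178.9]
contact_force: [-0.4, -0.8, 2.9]
finger_gap: 0.258
```

carry_out([
  [[-0.006,0,0,0,0,0,1],[-0.011,0,0,0,0,0,1],[-0.011,0,0,0,0,0,1],[-0.011,0,0,0,0,0,1]],
])

```text
time_s: 13.02
eef_pos: [494.9, 338.5, 84.5]
tcp_rot: [-179.9, -0.0, -178.9]
contact_force: [-3.1, -1.7, 3.5]
finger_gap: 0.266
```

carry_out([
  [[-0.001,0,0,0,0,0,0.55],[-0.001,0,0,0,0,0,0.55],[-0.001,0,0,0,0,0,0.55],[-0.001,0,0,0,0,0,0.55],[0,0,-0.1,0,0,0,0.55],[0,0,-0.3,0,0,0,0.5],[0.015,0,-0.5,0,0,0,0.2],[0.03,0,-0.67,0,0,0,0],[0.03,0,-0.67,0,0,0,0],[0.03,0,-0.67,0,0,0,0],[0.03,0,-0.67,0,0,0,0]],
])

```text
time_s: 14.4
eef_pos: [488.3, 338.1, 216.7]
tcp_rot: [-179.8, -0.2, -178.9]
contact_force: [-0.5, -0.5, -0.5]
finger_gap: 0.992
```

```bash
cat >> h.py <<'E'
def prof(c,u,r0,r1):
    P=c['pixels']; u=int(round(u))
    for v in range(r0,r1): print(v,P[v,u-3:u+4].mean(0).round().astype(int),*[at(c,u,v,z)[0].round(1) for z in(104,108,113.5)])
E
python3 - <<'E'
from h import *
s=telemetry.state();print(s['eef_pos'])
w=cap('wrist','w8');print(band(w,'yellow',(240,170,330,290)));prof(w,281,240,265)
E
```

```text
[488.27857157 338.10851286 216.71609019]
[(425, [281.5, 262.2], [261, 251, 41, 19]), (157, [281.5, 250.9], [271, 246, 22, 10]), (54, [280.8, 182.4], [272, 181, 18, 4])]
240 [113 109 106] 526.4 524.8 522.5
241 [113 109 105] 527.5 525.9 523.6
242 [113 110 105] 528.7 527.0 524.7
243 [113 109 106] 529.8 528.1 525.7
244 [113 110 106] 530.9 529.2 526.8
245 [113 109 106] 532.0 530.3 527.9
246 [113 110 108] 533.1 531.4 529.0
247 [114 108 101] 534.2 532.5 530.1
248 [121 104  64] 535.4 533.6 531.2
249 [136 108  20] 536.5 534.7 532.2
250 [138 108   1] 537.6 535.8 533.3
251 [138 109   4] 538.8 536.9 534.4
252 [138 108   1] 539.9 538.0 535.5
253 [138 109   1] 541.0 539.2 536.6
254 [137 108  14] 542.2 540.3 537.7
255 [121 100  47] 543.3 541.4 538.8
256 [93 88 80] 544.4 542.5 539.9
257 [97 95 96] 545.6 543.7 541.0
258 [101  97  93] 546.7 544.8 542.1
259 [106  91  60] 547.9 545.9 543.2
260 [125  99  18] 549.0 547.1 544.4
261 [157 123   0] 550.2 548.2 545.5
262 [199 160   0] 551.3 549.3 546.6
263 [225 184   0] 552.5 550.5 547.7
264 [245 208   0] 553.7 551.6 548.8
```

Yellow is seated: band front x≈543.6 and mouth 543.5–543.7. Next I'll check whether red or blue has moved, then go to the red tube.

```bash
python3 - <<'E'
from h import *
a=load('scene1');b=cap('scene','a9')
for c in(a,b):
    print(band(c,'red',(255,205,305,240))[:2],band(c,'blue',(305,215,345,252))[:2])
print(go([449,75,100],[180,0,170]),go([449,180,217],[180,0,170]))
E
```

```text
[(9, [261.3, 229.0], [260, 227, 3, 5]), (1, [283.0, 221.0], [283, 221, 1, 1])] [(19, [312.0, 246.5], [310, 244, 5, 6])]
[(10, [261.2, 228.9], [260, 227, 3, 5]), (1, [283.0, 221.0], [283, 221, 1, 1])] [(20, [311.9, 246.4], [310, 244, 5, 6])]
(array([ 0.2206, -1.3108,  0.5897]), array([-0.0005, -0.0004,  0.0307])) (array([ 0.2123, -0.7875,  0.0032]), array([-0.0005, -0.0004,  0.0307]))
```

carry_out([
  [[0.05,-0.3,0,0,0,0.01,0],[0.1,-0.6,0,0,0,0.02,0],[0.2,-0.85,0,0,0,0.0307,0.2],[0.215,-0.9,0,0,0,0.0307,0.2],[0.215,-0.9,0,0,0,0.0307,0.2]],
])

```text
time_s: 15.12
eef_pos: [449.1, 157.4, 217.7]
tcp_rot: [-179.9, -0.1, 170.0]
contact_force: [-0.9, 0.8, 1.1]
finger_gap: 0.8
```

```bash
python3 - <<'E'
from h import *
print(telemetry.state()['eef_pos'],go([449,75,100],[180,0,170]))
E
```

```text
[449.10047948 157.38644326 217.69963708] (array([-0.0724, -0.4042,  0.5894]), array([-0.0004, -0.0003, -0.0001]))
```

carry_out([
  [[-0.04,-0.2,0.2,0,0,0,0.2],[-0.072,-0.404,0.45,0,0,0,0.2],[-0.072,-0.404,0.589,0,0,0,0.2],[-0.072,-0.404,0.589,0,0,0,0.2],[-0.072,-0.404,0.589,0,0,0,0.2]],
])

```text
time_s: 15.75
eef_pos: [450.5, 76.2, 100.9]
tcp_rot: [-179.9, 0.0, 170.0]
contact_force: [-0.2, -0.6, 0.5]
finger_gap: 0.801
```

```bash
python3 - <<'E'
from h import *
s=telemetry.state();print(s['eef_pos'],s['tcp_rot'])
w=cap('wrist','w10')
print(band(w,'red',(200,100,380,330)),proj(w,[449,75,12]))
for r in band(w,'red',(200,100,380,330))[:2]: print(at(w,*r[1],22),at(w,*r[1],12))
print(go([449,75,4],[180,0,170]))
E
```

```text
[450.47139196  76.20792468 100.9390865 ] [-1.79903563e+02  1.18563457e-02  1.70040991e+02]
[(172, [279.4, 269.1], [268, 264, 24, 10]), (72, [281.2, 182.0], [272, 180, 19, 5])] [279.82484746 209.57574456]
[503.21682235  65.04237718  22.        ] [508.45978253  64.04660033  12.        ]
[421.96387396  81.0367657   22.        ] [423.95051041  80.68198597  12.        ]
(array([ 0.0072, -0.0063,  0.4865]), array([-0.0002,  0.0002,  0.0001]))
```

carry_out([
  [[0.007,-0.002,0.25,0,0,0.002,0.2],[0.007,-0.002,0.42,0,0,0.002,0.2],[0.007,-0.002,0.486,0,0,0.002,0.2],[0.007,-0.002,0.486,0,0,0.002,0.2],[0.007,-0.002,0.486,0,0,0.002,1],[0.007,-0.002,0.486,0,0,0.002,1],[0.007,-0.002,0.486,0,0,0.002,1],[0.007,-0.002,0.486,0,0,0.002,1],[0.007,-0.002,0.486,0,0,0.002,1],[0.007,-0.002,0.486,0,0,0.002,1]],
])

```text
time_s: 17.05
eef_pos: [449.2, 75.8, 4.1]
tcp_rot: [-179.9, 0.1, 169.3]
contact_force: [-0.4, -0.8, 2.0]
finger_gap: 0.261
```

```bash
python3 - <<'E'
from h import *
s=telemetry.state();print(s['eef_pos'],s['tcp_rot'],s['finger_gap']*91)
print(go([415,191.9,150],[180,0,181]))
E
```

```text
[449.21883237  75.84932565   4.14603629] [-1.79916549e+02  6.31913480e-02  1.69320789e+02] 23.783088249851957
(array([ 0.2749,  0.5374, -0.7304]), array([-0.0002,  0.0002, -0.0324]))
```

carry_out([
  [[0,0,-0.2,0,0,0,1],[0.05,0.1,-0.45,0,0,-0.008,1],[0.15,0.25,-0.73,0,0,-0.018,1],[0.22,0.4,-0.73,0,0,-0.0324,1],[0.275,0.537,-0.73,0,0,-0.0324,1],[0.275,0.537,-0.73,0,0,-0.0324,1],[0.275,0.537,-0.73,0,0,-0.0324,1],[0.275,0.537,-0.73,0,0,-0.0324,1]],
])

```text
time_s: 18.05
eef_pos: [415.0, 190.9, 149.7]
tcp_rot: [-179.9, 0.0, -179.1]
contact_force: [0.4, -0.8, -1.2]
finger_gap: 0.261
```

```bash
python3 - <<'E'
from h import *
s=telemetry.state();print(s['eef_pos'],s['tcp_rot'])
w=cap('wrist','w11');r=band(w,'red',(255,180,310,240))[:2];print(r)
p=at(w,*r[0][1],s['eef_pos'][2]+7.9);print(p,'offset',p[0]+25-s['eef_pos'][0])
print(go([416,191.9,84.1],[180,0,181]))
E
```

```text
[414.98289209 190.94721291 149.68520493] [-1.79876376e+02  1.15584883e-02 -1.79080748e+02]
[(266, [280.9, 217.2], [266, 212, 31, 11])]
[389.18203993 190.18183083 157.58520493] offset -0.8008521579936314
(array([-0.0047,  0.0052,  0.3282]), array([-0.0003,  0.0001, -0.0002]))
```

carry_out([
  [[-0.005,0.005,0.15,0,0,0,1],[-0.005,0.005,0.28,0,0,0,1],[-0.005,0.005,0.328,0,0,0,1],[-0.005,0.005,0.328,0,0,0,1],[-0.005,0.005,0.328,0,0,0,1],[-0.03,0.005,0.328,0,0,0,1],[-0.06,0.005,0.328,0,0,0,1],[-0.09,0.005,0.328,0,0,0,1],[-0.12,0.005,0.328,0,0,0,1],[-0.14,0.005,0.328,0,0,0,1],[-0.14,0.005,0.328,0,0,0,1],[-0.14,0.005,0.328,0,0,0,1]],
])

```text
time_s: 19.6
eef_pos: [442.9, 192.3, 84.1]
tcp_rot: [-179.9, 0.0, -179.1]
contact_force: [0.3, 0.8, -0.6]
finger_gap: 0.261
```

carry_out([
  [[-0.03,0,0,0,0,0,1],[-0.06,0,0,0,0,0,1],[-0.09,0,0,0,0,0,1],[-0.12,0,0,0,0,0,1],[-0.15,0,0,0,0,0,1],[-0.15,0,0,0,0,0,1]],
])

```text
time_s: 20.35
eef_pos: [473.9, 193.0, 84.1]
tcp_rot: [-179.9, 0.1, -179.1]
contact_force: [1.5, 1.7, -0.8]
finger_gap: 0.259
```

Low forces. I'll advance 12.5 mm, release, rise and measure.

carry_out([
  [[-0.03,0,0,0,0,0,1],[-0.062,0,0,0,0,0,1],[-0.062,0,0,0,0,0,1],[-0.062,0,0,0,0,0,1],[-0.062,0,0,0,0,0,0.55],[-0.062,0,0,0,0,0,0.55],[-0.062,0,0,0,0,0,0.55],[-0.062,0,0,0,0,0,0.55],[-0.062,0,-0.1,0,0,0,0.55],[-0.062,0,-0.3,0,0,0,0.5],[-0.065,0,-0.5,0,0,0,0.2],[-0.07,0,-0.67,0,0,0,0],[-0.07,0,-0.67,0,0,0,0],[-0.07,0,-0.67,0,0,0,0],[-0.07,0,-0.67,0,0,0,0]],
])

```text
time_s: 22.22
eef_pos: [486.9, 193.1, 216.6]
tcp_rot: [-179.8, -0.1, -179.1]
contact_force: [-0.6, 0.2, 0.3]
finger_gap: 0.992
```

```bash
python3 - <<'E'
from h import *
s=telemetry.state();print(s['eef_pos'])
w=cap('wrist','w12');r=band(w,'red',(240,170,330,290));print(r);prof(w,r[0][1][0],240,268)
a=load('scene1');b=cap('scene','a12')
for c in(a,b): print(band(c,'blue',(295,210,350,255))[:2])
E
```

```text
[486.86536895 193.12219087 216.60693774]
[(396, [282.6, 267.4], [263, 256, 40, 19]), (146, [281.5, 252.4], [271, 248, 22, 9]), (32, [279.5, 175.5], [272, 175, 17, 3])]
240 [111 107 103] 525.2 523.5 521.2
241 [111 107 104] 526.3 524.6 522.3
242 [111 107 103] 527.4 525.7 523.4
243 [111 107 103] 528.5 526.8 524.5
244 [111 107 103] 529.6 527.9 525.5
245 [111 107 103] 530.7 529.0 526.6
246 [111 107 104] 531.9 530.1 527.7
247 [111 108 104] 533.0 531.2 528.8
248 [110 108 104] 534.1 532.3 529.9
249 [109  91  88] 535.2 533.4 531.0
250 [110  42  40] 536.4 534.5 532.1
251 [113   9   4] 537.5 535.7 533.1
252 [115  11   7] 538.6 536.8 534.2
253 [114  12   8] 539.8 537.9 535.3
254 [114  11   8] 540.9 539.0 536.4
255 [114  12   9] 542.0 540.1 537.5
256 [113  46  43] 543.2 541.3 538.6
257 [112  92  88] 544.3 542.4 539.8
258 [112 108 105] 545.5 543.5 540.9
259 [110 108 105] 546.6 544.7 542.0
260 [103 100  97] 547.8 545.8 543.1
261 [104 101  97] 548.9 546.9 544.2
262 [152 148 142] 550.1 548.1 545.3
263 [177 173 166] 551.3 549.2 546.4
264 [154 123 119] 552.4 550.4 547.6
265 [170  49  46] 553.6 551.5 548.7
266 [214  16   9] 554.8 552.7 549.8
267 [220  20  10] 555.9 553.8 551.0
[(19, [312.0, 246.5], [310, 244, 5, 6])]
[(19, [311.8, 246.5], [310, 244, 5, 6])]
```

Red still needs a few mm, but my two estimates differ (1.6 against 4.1 mm). I'll look closely at red and yellow side by side.

```bash
python3 - <<'E'
from h import *
D=np.zeros((400,784,3),np.uint8)
for i,f in enumerate(('w8','w12')):
    D[:,i*392:i*392+390]=cv2.resize(load(f)['pixels'][233:273,262:301],(390,400),interpolation=cv2.INTER_CUBIC)
cv2.imwrite('pics/c12.png',D[...,::-1])
E
```

```text
(no output)
```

View pics/c12.png

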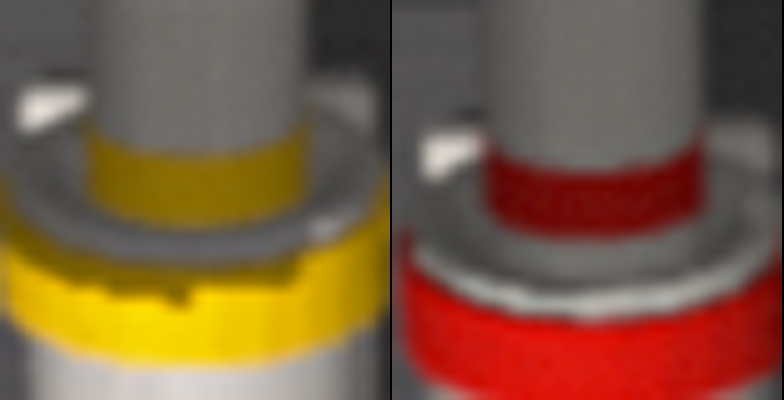

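The left half shows yellow with its band front level with the rim. The right half shows red with about 4 rows more gap, or about 4.2 mm. The image comparison is the direct measure, so I'll push red 4.2 mm.

carry_out([
  [[0,0,0.25,0,0,0,0.5],[0,0,0.5,0,0,0,0.5],[0,0,0.6,0,0,0,0.5],[0,0,0.662,0,0,0,0.5],[0,0,0.662,0,0,0,0.5],[0,0,0.662,0,0,0,0.5],[0,0,0.662,0,0,0,1],[0,0,0.662,0,0,0,1],[0,0,0.662,0,0,0,1],[0,0,0.662,0,0,0,1]],
])

```text
time_s: 23.58
eef_pos: [487.3, 193.1, 84.9]
tcp_rot: [-179.9, 0.0, -179.1]
contact_force: [-0.5, 1.0, 2.5]
finger_gap: 0.259
```

carry_out([
  [[-0.01,0,0,0,0,0,1],[-0.021,0,0,0,0,0,1],[-0.021,0,0,0,0,0,1],[-0.021,0,0,0,0,0,1]],
])

```text
time_s: 24.08
eef_pos: [489.9, 193.3, 84.9]
tcp_rot: [-179.9, -0.2, -179.1]
contact_force: [-4.6, 1.4, 4.8]
finger_gap: 0.261
```

carry_out([
  [[0,0,0,0,0,0,0.55],[0,0,0,0,0,0,0.55],[0,0,0,0,0,0,0.55],[0,0,0,0,0,0,0.55],[0,0,-0.1,0,0,0,0.55],[0,0,-0.3,0,0,0,0.5],[0.01,0,-0.5,0,0,0,0.2],[0.01,0,-0.67,0,0,0,0],[0.01,0,-0.67,0,0,0,0],[0.01,0,-0.67,0,0,0,0],[0.01,0,-0.67,0,0,0,0]],
])

```text
time_s: 25.45
eef_pos: [487.5, 193.2, 217.3]
tcp_rot: [-179.8, -0.4, -179.1]
contact_force: [-0.3, -0.0, -0.6]
finger_gap: 0.99
```

```bash
python3 - <<'E'
from h import *
s=telemetry.state();print(s['eef_pos'])
w=cap('wrist','w13');r=band(w,'red',(240,170,330,290));print(r);prof(w,r[0][1][0],248,268)
a=load('scene1');b=cap('scene','a13')
for c in(a,b): print(band(c,'blue',(295,210,350,255))[:2])
print(go([485,-10,216],[180,0,178]))
E
```

```text
[487.52278471 193.22181819 217.34357205]
[(397, [282.6, 266.9], [263, 256, 40, 18]), (147, [281.4, 254.3], [271, 250, 22, 9]), (42, [280.3, 177.8], [273, 177, 17, 3])]
248 [111 107 103] 534.4 532.7 530.2
249 [111 108 105] 535.5 533.8 531.3
250 [110 108 104] 536.7 534.9 532.4
251 [109  93  90] 537.8 536.0 533.5
252 [109  43  41] 538.9 537.1 534.6
253 [113  10   7] 540.1 538.2 535.7
254 [114  10   6] 541.2 539.4 536.8
255 [114  12   8] 542.3 540.5 537.9
256 [114  10   7] 543.5 541.6 539.0
257 [114  12   9] 544.6 542.7 540.1
258 [114  46  43] 545.8 543.9 541.2
259 [109  86  82] 546.9 545.0 542.3
260 [94 91 87] 548.1 546.1 543.4
261 [101  99  95] 549.2 547.3 544.6
262 [144 141 136] 550.4 548.4 545.7
263 [166 165 159] 551.6 549.6 546.8
264 [137  90  87] 552.7 550.7 547.9
265 [189  19  15] 553.9 551.8 549.1
266 [219  18  11] 555.0 553.0 550.2
267 [219  21  13] 556.2 554.1 551.3
[(19, [312.0, 246.5], [310, 244, 5, 6])]
[(19, [311.8, 246.5], [310, 244, 5, 6])]
(array([ 0.0302, -1.0164,  0.0115]), array([-0.0005, -0.0009,  0.0081]))
```

It's at 1.7 mm left, because friction took part of the push. One more correction, gripping 0.8 mm lower.

carry_out([
  [[0,0,0.25,0,0,0,0.5],[0,0,0.5,0,0,0,0.5],[0,0,0.6,0,0,0,0.5],[-0.01,0,0.67,0,0.001,0,0.5],[-0.01,0,0.67,0,0.001,0,0.5],[-0.01,0,0.67,0,0.001,0,0.5],[-0.01,0,0.67,0,0.001,0,1],[-0.01,0,0.67,0,0.001,0,1],[-0.01,0,0.67,0,0.001,0,1],[-0.01,0,0.67,0,0.001,0,1]],
])

```text
time_s: 26.8
eef_pos: [489.3, 193.3, 84.1]
tcp_rot: [-179.9, -0.6, -179.1]
contact_force: [-1.2, 0.9, 2.7]
finger_gap: 0.261
```

carry_out([
  [[-0.005,0,0,0,0,0,1],[-0.01,0,0,0,0,0,1],[-0.01,0,0,0,0,0,1],[-0.01,0,0,0,0,0,1]],
])

```text
time_s: 27.3
eef_pos: [489.8, 193.4, 84.0]
tcp_rot: [-179.9, -0.8, -179.1]
contact_force: [-4.7, 1.4, 4.1]
finger_gap: 0.261
```

carry_out([
  [[-0.003,0,0,0,-0.001,0,1],[-0.005,0,0,0,-0.002,0,1],[-0.008,0,0,0,-0.002,0,1],[-0.01,0,0,0,-0.002,0,1],[-0.01,0,0,0,-0.002,0,1]],
])

```text
time_s: 27.92
eef_pos: [489.9, 193.4, 83.7]
tcp_rot: [-179.9, -0.3, -179.1]
contact_force: [-7.1, 1.7, 5.4]
finger_gap: 0.263
```

carry_out([
  [[0,0,-0.003,0,0.002,0,1],[0,0,-0.005,0,0.004,0,1],[0,0,-0.005,0,0.004,0,1],[-0.005,0,-0.005,0,0.004,0,1],[-0.01,0,-0.005,0,0.004,0,1],[-0.01,0,-0.005,0,0.004,0,1]],
])

```text
time_s: 28.68
eef_pos: [491.8, 193.5, 85.0]
tcp_rot: [-179.9, -1.8, -179.1]
contact_force: [-3.4, 1.6, 5.1]
finger_gap: 0.264
```

carry_out([
  [[0,0,0,0,0,0,0.55],[0,0,0,0,0,0,0.55],[0,0,0,0,0,0,0.55],[0,0,0,0,0,0,0.55],[0,0,-0.1,0,-0.004,0,0.55],[0,0,-0.3,0,-0.005,0,0.5],[0.02,0,-0.5,0,-0.005,0,0.2],[0.02,0,-0.66,0,-0.005,0,0],[0.02,0,-0.66,0,-0.005,0,0],[0.02,0,-0.66,0,-0.005,0,0],[0.02,0,-0.66,0,-0.005,0,0]],
])

```text
time_s: 30.05
eef_pos: [491.1, 193.5, 215.9]
tcp_rot: [-179.8, -0.1, -179.1]
contact_force: [0.3, 0.5, -0.4]
finger_gap: 0.994
```

```bash
python3 - <<'E'
from h import *
s=telemetry.state();print(s['eef_pos'],s['tcp_rot'])
w=cap('wrist','w14');r=band(w,'red',(240,170,330,290));print(r);prof(w,r[0][1][0],248,268)
a=load('scene1');b=cap('scene','a14')
for c in(a,b): print(band(c,'blue',(295,210,350,255))[:2])
print(go([485,-6,216],[180,0,178]))
E
```

```text
[491.0991786  193.53079792 215.92714225] [-1.79822164e+02 -1.06882866e-01 -1.79106442e+02]
[(405, [282.0, 263.9], [262, 253, 41, 18]), (136, [281.4, 253.3], [271, 249, 22, 9]), (37, [280.3, 176.6], [272, 176, 18, 3])]
248 [112 108 104] 538.0 536.2 533.8
249 [112 110 107] 539.1 537.3 534.8
250 [110 102  98] 540.2 538.4 535.9
251 [107  54  52] 541.4 539.5 537.0
252 [113  15  11] 542.5 540.7 538.1
253 [114  10   5] 543.6 541.8 539.2
254 [114  11   8] 544.8 542.9 540.3
255 [115  10   8] 545.9 544.0 541.4
256 [112  18  15] 547.1 545.1 542.5
257 [97 48 46] 548.2 546.3 543.6
258 [89 83 81] 549.3 547.4 544.7
259 [96 98 95] 550.5 548.5 545.8
260 [94 91 88] 551.6 549.7 546.9
261 [125  48  46] 552.8 550.8 548.1
262 [195  18  13] 553.9 551.9 549.2
263 [215  21  13] 555.1 553.1 550.3
264 [219  22  14] 556.3 554.2 551.4
265 [218  21  14] 557.4 555.4 552.5
266 [219  23  14] 558.6 556.5 553.7
267 [219  23  15] 559.8 557.7 554.8
[(19, [312.0, 246.5], [310, 244, 5, 6])]
[(20, [311.9, 246.4], [310, 244, 5, 6])]
(array([ 0.0474, -0.9975,  0.003 ]), array([-0.0005, -0.0003,  0.008 ]))
```

Red's front edge is now level, at most ~0.5 mm past. The blue tube hasn't moved, so I'll fetch it.

carry_out([
  [[0.01,-0.3,0,0,0,0.004,0],[0.02,-0.6,0,0,0,0.008,0],[0.045,-0.9,0,0,0,0.008,0.2],[0.047,-0.997,0,0,0,0.008,0.2],[0.047,-0.997,0,0,0,0.008,0.2],[0.047,-0.997,0,0,0,0.008,0.2]],
])

```text
time_s: 30.9
eef_pos: [485.0, -5.2, 216.2]
tcp_rot: [-179.9, -0.1, 178.0]
contact_force: [-0.6, -0.3, -0.1]
finger_gap: 0.799
```

```bash
python3 - <<'E'
from h import *
print(telemetry.state()['eef_pos'],go([485,-91.5,100],[180,0,178]))
E
```

```text
[485.01142024  -5.24042517 216.22799004] (array([-0.0161, -0.4296,  0.5822]), array([-0.0004, -0.0004,  0.0001]))
```

carry_out([
  [[-0.008,-0.25,0.2,0,0,0,0.2],[-0.016,-0.43,0.45,0,0,0,0.2],[-0.016,-0.43,0.582,0,0,0,0.2],[-0.016,-0.43,0.582,0,0,0,0.2],[-0.016,-0.43,0.582,0,0,0,0.2]],
])

```text
time_s: 31.52
eef_pos: [486.1, -90.8, 101.1]
tcp_rot: [-179.8, -0.0, 178.1]
contact_force: [0.6, 0.4, -0.1]
finger_gap: 0.796
```

```bash
python3 - <<'E'
from h import *
s=telemetry.state();print(s['eef_pos'],s['tcp_rot'])
w=cap('wrist','w15')
r=band(w,'blue',(220,100,340,330));print(r)
p,q=at(w,*r[0][1],22),at(w,*r[1][1],12)
if p[0]<q[0]: p,q=at(w,*r[1][1],22),at(w,*r[0][1],12)
print(p,q,np.degrees(np.arctan2(*(p-q)[1::-1])),np.hypot(*(p-q)[:2]))
print(go([485,-91.5,4],[180,0,178]))
E
```

```text
[486.1470677  -90.81271647 101.10154573] [-1.79839802e+02 -1.66000339e-02  1.78122650e+02]
[(171, [279.9, 251.8], [268, 247, 24, 10]), (80, [278.5, 182.9], [269, 181, 20, 5])]
[522.31847711 -93.51344432  22.        ] [459.94592777 -92.68775791  12.        ] -0.758435943943382 62.37801430689961
(array([ 0.0068, -0.0016,  0.4872]), array([-0.0005,  0.0001,  0.0003]))
```

carry_out([
  [[0.007,-0.011,0.25,0,0,-0.0025,0.2],[0.007,-0.011,0.42,0,0,-0.0025,0.2],[0.007,-0.011,0.487,0,0,-0.0025,0.2],[0.007,-0.011,0.487,0,0,-0.0025,0.2],[0.007,-0.011,0.487,0,0,-0.0025,1],[0.007,-0.011,0.487,0,0,-0.0025,1],[0.007,-0.011,0.487,0,0,-0.0025,1],[0.007,-0.011,0.487,0,0,-0.0025,1],[0.007,-0.011,0.487,0,0,-0.0025,1],[0.007,-0.011,0.487,0,0,-0.0025,1]],
])

```text
time_s: 32.83
eef_pos: [484.9, -93.4, 4.1]
tcp_rot: [-179.8, 0.0, 179.0]
contact_force: [0.0, -0.4, 0.9]
finger_gap: 0.261
```

```bash
python3 - <<'E'
from h import *
s=telemetry.state();print(s['eef_pos'],s['tcp_rot'],s['finger_gap']*91)
print(go([410,80,190],[180,0,181.3]))
E
```

```text
[484.87553837 -93.3789103    4.1229776 ] [-1.79830676e+02  2.80740097e-02  1.79015681e+02] 23.725924177802096
(array([ 0.3888,  0.8576, -0.9321]), array([-0.0005,  0.0001, -0.0063]))
```

carry_out([
  [[0,0,-0.2,0,0,0,1],[0.1,0.05,-0.45,0,0,-0.003,1],[0.2,0.25,-0.7,0,0,-0.0063,1],[0.3,0.5,-0.932,0,0,-0.0063,1],[0.39,0.75,-0.932,0,0,-0.0063,1],[0.39,0.95,-0.932,0,0,-0.0063,1],[0.39,1,-0.932,0,0,-0.0063,1],[0.39,1,-0.932,0,0,-0.0063,1]],
])

```text
time_s: 33.83
eef_pos: [410.1, 108.5, 189.6]
tcp_rot: [-179.8, -0.0, -178.6]
contact_force: [-0.2, -0.9, -0.3]
finger_gap: 0.259
```

```bash
python3 - <<'E'
from h import *
s=telemetry.state();print(s['eef_pos'],s['tcp_rot'])
print(go([414,263.6,150],[180,0,181.3]))
E
```

```text
[410.05522079 108.47681111 189.56733176] [-1.79789327e+02 -2.50922099e-02 -1.78634535e+02]
(array([-0.0383,  0.7756,  0.195 ]), array([-0.0006, -0.0001,  0.0002]))
```

carry_out([
  [[0,0.25,0,0,0,0,1],[0,0.5,0.1,0,0,0,1],[-0.038,0.7,0.195,0,0,0,1],[-0.038,0.777,0.195,0,0,0,1],[-0.038,0.777,0.195,0,0,0,1],[-0.038,0.777,0.195,0,0,0,1],[-0.038,0.777,0.195,0,0,0,1]],
])

```text
time_s: 34.7
eef_pos: [414.2, 262.7, 150.6]
tcp_rot: [-179.8, 0.0, -178.7]
contact_force: [-0.7, 1.0, -0.9]
finger_gap: 0.264
```

```bash
python3 - <<'E'
from h import *
s=telemetry.state();print(s['eef_pos'],s['tcp_rot'])
w=cap('wrist','w16');r=band(w,'blue',(255,190,310,240))[:2];print(r)
p=at(w,*r[0][1],s['eef_pos'][2]+7.9);print(p,'offset',p[0]+25-s['eef_pos'][0])
print(go([416,263.8,84.1],[180,0,181.3]))
E
```

```text
[414.18686143 262.6840613  150.5874802 ] [-1.79790887e+02  2.05783277e-02 -1.78722335e+02]
[(262, [280.8, 217.8], [266, 213, 31, 11])]
[388.75274333 261.7177343  158.4874802 ] offset -0.43411810577885035
(array([-0.0091,  0.0054,  0.3324]), array([-0.0006,  0.0001, -0.    ]))
```

carry_out([
  [[-0.009,0.005,0.15,0,0,0,1],[-0.009,0.005,0.28,0,0,0,1],[-0.009,0.005,0.332,0,0,0,1],[-0.009,0.005,0.332,0,0,0,1],[-0.009,0.005,0.332,0,0,0,1],[-0.03,0.005,0.332,0,0,0,1],[-0.06,0.005,0.332,0,0,0,1],[-0.09,0.005,0.332,0,0,0,1],[-0.12,0.005,0.332,0,0,0,1],[-0.14,0.005,0.332,0,0,0,1],[-0.14,0.005,0.332,0,0,0,1],[-0.14,0.005,0.332,0,0,0,1]],
])

```text
time_s: 36.25
eef_pos: [441.9, 264.2, 84.1]
tcp_rot: [-179.8, -0.0, -178.7]
contact_force: [0.4, -1.1, -0.1]
finger_gap: 0.261
```

carry_out([
  [[-0.03,0,0,0,0,0,1],[-0.06,0,0,0,0,0,1],[-0.09,0,0,0,0,0,1],[-0.12,0,0,0,0,0,1],[-0.15,0,0,0,0,0,1],[-0.18,0,0,0,0,0,1],[-0.18,0,0,0,0,0,1]],
])

```text
time_s: 37.12
eef_pos: [478.4, 265.0, 84.0]
tcp_rot: [-179.8, 0.0, -178.7]
contact_force: [-0.1, -0.0, -0.7]
finger_gap: 0.263
```

carry_out([
  [[-0.03,0,0,0,0,0,1],[-0.06,0,0,0,0,0,1],[-0.09,0,0,0,0,0,1],[-0.128,0,0,0,0,0,1],[-0.128,0,0,0,0,0,1],[-0.128,0,0,0,0,0,1],[-0.128,0,0,0,0,0,1]],
])

```text
time_s: 38.0
eef_pos: [503.7, 265.5, 84.0]
tcp_rot: [-179.8, -0.0, -178.7]
contact_force: [0.2, 0.6, -0.5]
finger_gap: 0.258
```

carry_out([
  [[0,0,0,0,0,0,0.55],[0,0,0,0,0,0,0.55],[0,0,0,0,0,0,0.55],[0,0,0,0,0,0,0.55],[0,0,-0.1,0,0,0,0.55],[0.02,0,-0.3,0,0,0,0.5],[0.05,0,-0.5,0,0,0,0.2],[0.075,0,-0.67,0,0,0,0],[0.075,0,-0.67,0,0,0,0],[0.075,0,-0.67,0,0,0,0],[0.075,0,-0.67,0,0,0,0]],
])

```text
time_s: 39.38
eef_pos: [488.2, 265.3, 216.4]
tcp_rot: [-179.7, -0.2, -178.7]
contact_force: [0.5, 0.1, 0.1]
finger_gap: 0.993
```

```bash
python3 - <<'E'
from h import *
s=telemetry.state();print(s['eef_pos'],s['tcp_rot'])
w=cap('wrist','w17');r=band(w,'blue',(240,170,330,290));print(r);prof(w,r[0][1][0],242,268)
D=cv2.resize(w['pixels'][170:290,180:380],None,fx=3.9,fy=3.9,interpolation=cv2.INTER_CUBIC)
cv2.imwrite('pics/c17.png',D[...,::-1])
E
```

```text
[488.1599253  265.31300198 216.36568957] [-1.79707582e+02 -1.66513912e-01 -1.78733004e+02]
[(391, [282.3, 264.5], [262, 254, 41, 18]), (139, [281.7, 251.3], [271, 247, 22, 9]), (38, [281.7, 191.1], [274, 190, 16, 3])]
242 [114 110 106] 528.4 526.7 524.4
243 [112 108 104] 529.5 527.8 525.5
244 [111 107 104] 530.6 528.9 526.6
245 [111 108 104] 531.7 530.0 527.6
246 [113 109 104] 532.9 531.1 528.7
247 [113 109 103] 534.0 532.2 529.8
248 [ 98  97 103] 535.1 533.3 530.9
249 [ 48  61 107] 536.2 534.4 532.0
250 [ 15  49 112] 537.4 535.5 533.1
251 [ 16  51 113] 538.5 536.7 534.2
252 [ 17  52 113] 539.6 537.8 535.2
253 [ 16  51 113] 540.8 538.9 536.3
254 [ 18  51 113] 541.9 540.0 537.4
255 [ 48  65 112] 543.0 541.1 538.5
256 [ 93  96 108] 544.2 542.3 539.6
257 [106 103 100] 545.3 543.4 540.8
258 [89 85 82] 546.5 544.5 541.9
259 [93 90 85] 547.6 545.7 543.0
260 [100  97  92] 548.8 546.8 544.1
261 [80 79 90] 549.9 547.9 545.2
262 [ 38  61 123] 551.1 549.1 546.3
263 [ 26  84 187] 552.2 550.2 547.4
264 [ 33  99 217] 553.4 551.3 548.6
265 [ 35 100 218] 554.5 552.5 549.7
266 [ 34  99 215] 555.7 553.6 550.8
267 [ 34  99 216] 556.9 554.8 551.9
```

View pics/c17.png

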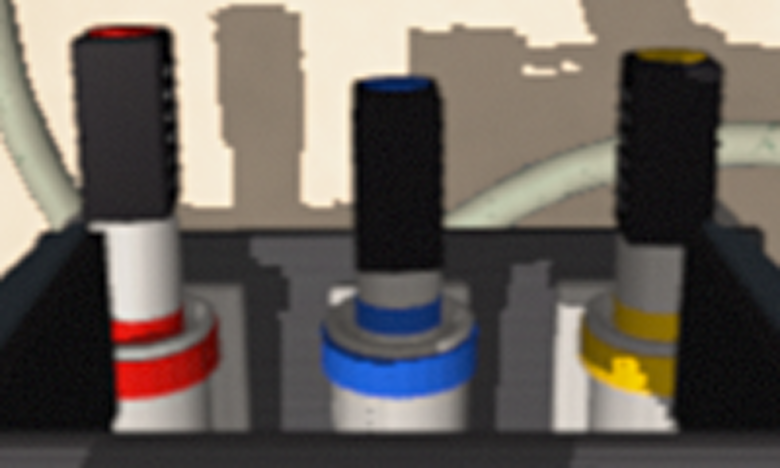

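The view shows all three tubes in their own sleeves. Blue has about 2.1 mm left (band front 543.7, mouth 545.8), so I'll re-grip and push.

carry_out([
  [[-0.04,0.001,0.25,0,0,0,0.5],[-0.0775,0.001,0.5,0,0,0,0.5],[-0.0775,0.001,0.6,0,0,0,0.5],[-0.0775,0.001,0.662,0,0,0,0.5],[-0.0775,0.001,0.662,0,0,0,0.5],[-0.0775,0.001,0.662,0,0,0,0.5],[-0.0775,0.001,0.662,0,0,0,1],[-0.0775,0.001,0.662,0,0,0,1],[-0.0775,0.001,0.662,0,0,0,1],[-0.0775,0.001,0.662,0,0,0,1]],
])

```text
time_s: 40.67
eef_pos: [503.7, 265.5, 84.5]
tcp_rot: [-179.7, -0.1, -178.7]
contact_force: [-1.0, 0.9, 2.9]
finger_gap: 0.262
```

carry_out([
  [[-0.005,0,0,0,0.001,0,1],[-0.011,0,0,0,0.002,0,1],[-0.011,0,0,0,0.002,0,1],[-0.011,0,0,0,0.002,0,1]],
])

```text
time_s: 41.18
eef_pos: [505.6, 265.7, 85.0]
tcp_rot: [-179.8, -0.9, -178.7]
contact_force: [-3.2, 0.5, 5.6]
finger_gap: 0.261
```

Released and measured:

carry_out([
  [[0,0,0,0,0,0,0.55],[0,0,0,0,0,0,0.55],[0,0,0,0,0,0,0.55],[0,0,0,0,0,0,0.55],[0,0,-0.1,0,-0.002,0,0.55],[0.02,0,-0.3,0,-0.0025,0,0.5],[0.05,0,-0.5,0,-0.0025,0,0.2],[0.085,0,-0.66,0,-0.0025,0,0],[0.085,0,-0.66,0,-0.0025,0,0],[0.085,0,-0.66,0,-0.0025,0,0],[0.085,0,-0.66,0,-0.0025,0,0]],
])

```text
time_s: 42.55
eef_pos: [490.0, 265.6, 216.0]
tcp_rot: [-179.7, -0.1, -178.7]
contact_force: [-1.1, 0.6, -1.1]
finger_gap: 0.994
```

```bash
python3 - <<'E'
from h import *
s=telemetry.state();print(s['eef_pos'],s['tcp_rot'])
w=cap('wrist','w18');r=band(w,'blue',(240,170,330,290));print(r);prof(w,r[0][1][0],246,268)
a=load('scene1');b=load('side1')
w2=load('w2')
# reader/tray: corners from c3 crop C (x2.8, off 20,165 ; drawn at 400,304)
g=lambda x,y,z: at(w2,20+(x-400)/2.8,165+(y-304)/2.8,z).round(0)
print('tray corners rear-left,rear-right',g(475,337,16),g(604,340,16),'right edge low',g(632,556,16),'reader rear top L/R',g(474,400-10,30),g(550,385,30),'right edge',g(567,545,30),'rib rear L/R top',g(446,442,64),g(500,430,64))
# label from side crop c2 : corners
for x,y in [(572,82),(632,85),(632,140),(570,138)]: 
    u,v=270+(x-392)/6,120+y/6; print('label px',u,v,at(b,u,v,90).round())
E
```

```text
[490.03024291 265.58633353 216.00649005] [-1.79704564e+02 -9.96972592e-02 -1.78745631e+02]
[(387, [281.9, 263.0], [262, 252, 40, 18]), (143, [281.5, 251.5], [271, 247, 22, 9]), (37, [280.9, 191.1], [274, 190, 15, 3])]
246 [112 109 104] 534.7 533.0 530.6
247 [113 109 103] 535.8 534.1 531.7
248 [103 100 104] 537.0 535.2 532.7
249 [ 53  66 109] 538.1 536.3 533.8
250 [ 16  50 113] 539.2 537.4 534.9
251 [ 16  51 113] 540.4 538.5 536.0
252 [ 19  52 114] 541.5 539.6 537.1
253 [ 17  52 113] 542.6 540.8 538.2
254 [ 17  52 114] 543.8 541.9 539.3
255 [ 27  53 109] 544.9 543.0 540.4
256 [60 67 89] 546.0 544.1 541.5
257 [90 86 84] 547.2 545.2 542.6
258 [105 100  94] 548.3 546.4 543.7
259 [96 93 92] 549.5 547.5 544.8
260 [49 58 90] 550.6 548.6 545.9
261 [ 16  48 107] 551.8 549.8 547.0
262 [ 19  60 133] 552.9 550.9 548.2
263 [ 29  85 186] 554.1 552.1 549.3
264 [ 33  98 214] 555.2 553.2 550.4
265 [ 34 100 218] 556.4 554.3 551.5
266 [ 34 100 217] 557.6 555.5 552.6
267 [ 32  99 217] 558.7 556.6 553.8
tray corners rear-left,rear-right [ 462. -351.   16.] [ 464. -280.   16.] right edge low [ 595. -287.   16.] reader rear top L/R [ 489. -347.   30.] [ 486. -305.   30.] right edge [ 581. -314.   30.] rib rear L/R top [ 508. -340.   64.] [ 501. -311.   64.]
label px 300.0 133.66666666666666 [ 648. -486.   90.]
label px 310.0 134.16666666666666 [ 608. -505.   90.]
label px 310.0 143.33333333333334 [ 575. -440.   90.]
label px 299.6666666666667 143.0 [ 614. -419.   90.]
```

Blue is level (546.0 against 545.9). Next are the reader and label. I'll plan a tilted wrist view from the +y side and check the nearby furniture first.

```bash
python3 - <<'E'
from h import *
a=load('scene1')
for n,u,v in [('bluebox front-left',513,320),('bluebox front-right',735,383),('black stage front',440,292),('mouse-ish',640,365)]: print(n,at(a,u/1.4,v/1.4,0).round())
t=np.radians(30);tz=np.array([0,-np.sin(t),-np.cos(t)]);tx=np.array([0,np.cos(t),-np.sin(t)])
R=np.stack([tx,np.cross(tz,tx),tz],1);e=Ro.from_matrix(R).as_euler('xyz',degrees=True);print(e)
print(go([470,75,290],[180,0,135]))
E
```

```text
bluebox front-left [ 662. -166.    0.]
bluebox front-right [ 772. -610.    0.]
black stage front [644.  30.   0.]
mouse-ish [ 700. -445.    0.]
[180.  30.  90.]
(array([ 0.1221, -0.9526, -0.3649]), array([-9.000e-04,  1.000e-04,  1.285e-01]))
```

carry_out([
  [[0.03,-0.25,-0.1,0,0,0.03,0],[0.06,-0.5,-0.25,0,0,0.06,0],[0.12,-0.75,-0.365,0,0,0.09,0],[0.122,-0.95,-0.365,0,0,0.12,0],[0.122,-1,-0.365,0,0,0.1285,0],[0.122,-1,-0.365,0,0,0.1285,0]],
])

```text
time_s: 43.35
eef_pos: [470.2, 65.5, 289.3]
tcp_rot: [-179.7, 0.1, 135.0]
contact_force: [-0.2, 0.4, 1.2]
finger_gap: 1.004
```

```bash
python3 - <<'E'
from h import *
print(telemetry.state()['eef_pos'],telemetry.state()['tcp_rot'],go([470,-100,290],[180,0,90]))
E
```

```text
[470.15537278  65.50005455 289.33792208] [-1.79681267e+02  6.60901368e-02  1.35002214e+02] (array([-0.5846, -0.5857,  0.0006]), array([-0.0008,  0.0005,  0.125 ]))
```

carry_out([
  [[-0.2,-0.2,0,0,0,0.03,0],[-0.4,-0.4,0,0,0,0.06,0],[-0.585,-0.586,0,0,0,0.09,0],[-0.585,-0.586,0,0,0,0.12,0],[-0.585,-0.586,0,0,0,0.125,0],[-0.585,-0.586,0,0,0,0.125,0]],
])

```text
time_s: 44.1
eef_pos: [470.3, -98.9, 289.7]
tcp_rot: [-179.8, 0.2, 90.3]
contact_force: [0.0, 0.8, 0.3]
finger_gap: 1.0
```

```bash
python3 - <<'E'
from h import *
print(telemetry.state()['eef_pos'],telemetry.state()['tcp_rot'],go([545,-240,290],[180,30,90]))
E
```

```text
[470.29161751 -98.92768589 289.7254005 ] [-179.77862479    0.23911764   90.26947744] (array([-7.071e-01,  3.702e-01,  1.000e-04]), array([-0.0004, -0.0827,  0.0009]))
```

carry_out([
  [[-0.2,0.1,0,0,-0.02,0,0],[-0.4,0.2,0,0,-0.045,0,0],[-0.6,0.3,0,0,-0.07,0,0],[-0.707,0.37,0,0,-0.0827,0,0],[-0.707,0.37,0,0,-0.0827,0,0],[-0.707,0.37,0,0,-0.0827,0,0]],
])

```text
time_s: 44.85
eef_pos: [544.9, -239.0, 290.2]
tcp_rot: [-179.7, 29.9, 90.5]
contact_force: [0.6, -0.3, -0.1]
finger_gap: 1.003
```

```bash
python3 - <<'E'
from h import *
s=telemetry.state();print(s['eef_pos'],s['tcp_rot'])
w=cap('wrist','w20')
cv2.imwrite('pics/c20.png',cv2.resize(w['pixels'],(784,588),interpolation=cv2.INTER_CUBIC)[...,::-1])
print(proj(w,[611,-461,90])*1.4,proj(w,[552,-320,64])*1.4)
E
```

```text
[ 544.86951014 -238.98135199  290.18358005] [-179.72062375   29.92866376   90.49498337]
[449.2910765  322.78639667] [400.94569216 208.85048585]
```

View pics/c20.png

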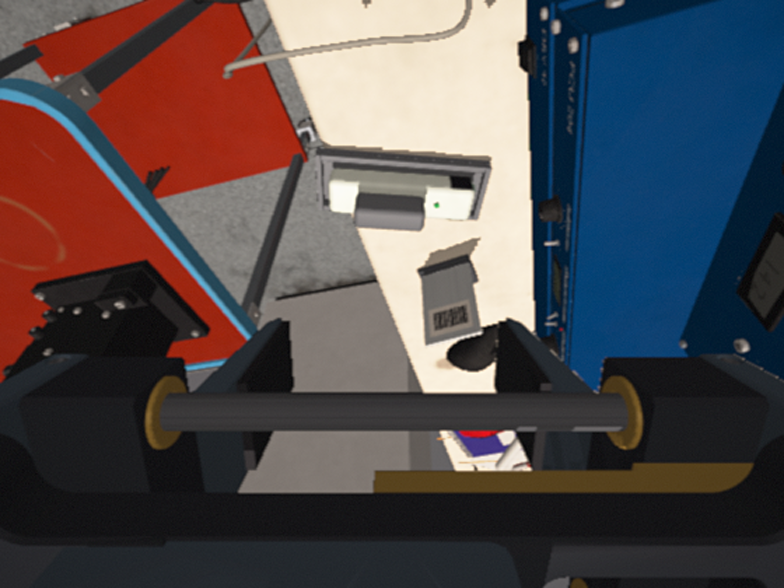

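The view shows the tray from (316,150) to (490,220), with the rib on the reader at about (390,210) and its black nose at (460,183). The label plate spans (419,272)–(480,338), with its stripes at (449,318). I'll zoom in for precise corners.

```bash
python3 - <<'E'
from h import *
w=load('w20')
cv2.imwrite('pics/c21.png',cv2.resize(w['pixels'][98:252,218:358],(560,616)[0:2] if 0 else (532,585),interpolation=cv2.INTER_CUBIC)[...,::-1])
E
```

```text
(no output)
```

View pics/c21.png

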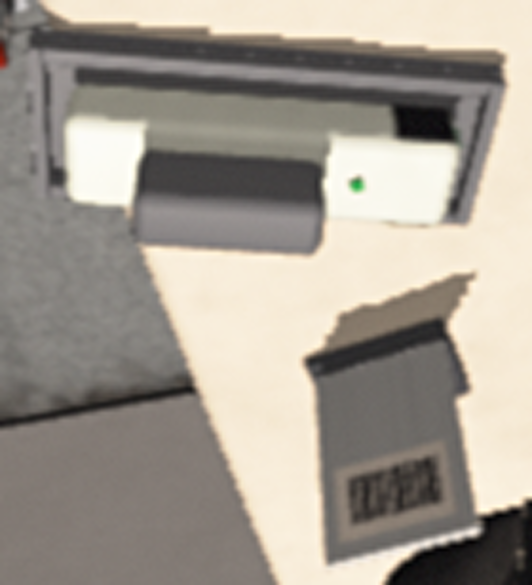

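```bash
python3 - <<'E'
from h import *
from scipy.optimize import least_squares as LS
w=load('w20'); px=lambda p:np.array([218+p[0]/3.8-.37,98+p[1]/3.8-.37])
def fit(pts,x0):
    def f(q):
        c,s=np.cos(q[2]),np.sin(q[2]); 
        return np.concatenate([proj(w,[q[0]+c*x-s*y,q[1]+s*x+c*y,z])-px(p) for (x,y,z),p in pts])
    r=LS(f,x0); return r.x[:2].round(1),np.degrees(r.x[2]).round(2),r.fun.round(1)
# label frame: +x into plate, y left; viewed from front: image-left is x-small side
def lab(sy):
    L=[((0,sy*25,70),(336,473)),((0,-sy*25,70),(441,440)),((0,-sy*25,110),(449,500)),((0,sy*25,110),(341,540)),((0,sy*33,120),(327,562)),((0,-sy*33,120),(478,523))]
    return fit(L,[611,-461,-1.4])
for sy in(1,-1): print('label',sy,lab(sy))
rib=[((-47,12,70),(140,190)),((23,12,70),(325,188)),((23,-12,70),(320,248)),((-47,-12,70),(137,241))]
bod=[((-75,20,36),(68,117)),((75,20,36),(460,140)),((75,-20,36),(447,221)),((-75,-20,36),(70,201))]
tr=[((-90,33,16),(33,35)),((90,33,16),(503,66)),((90,-33,16),(465,222))]
for n,p in(('rib',rib),('body',bod),('both',rib+bod),('tray',tr)): print(n,fit(p,[552,-320,0]))
E
```

```text
label 1 (array([ 609.5, -449.1]), np.float64(-242.01), array([-0.2, -0.9,  0.3, -1.5,  1.3,  1.8, -0.2,  0.4, -0.8,  1.1, -0.4,
       -0.7]))
label -1 (array([ 609.5, -449.1]), np.float64(-62.01), array([-0.2, -0.9,  0.3, -1.5,  1.3,  1.8, -0.2,  0.4, -0.8,  1.1, -0.4,
       -0.7]))
rib (array([ 553.1, -325.4]), np.float64(-0.85), array([-2.5, -0.6,  1.7,  0.9,  1.7, -0.3, -0.8,  0.5]))
body (array([ 552.9, -329. ]), np.float64(-3.24), array([-1.8, -0.7,  2.4, -0.6,  0.3,  1.3, -0.9,  1.1]))
both (array([ 553. , -327.4]), np.float64(-2.95), array([-2.2, -0.4,  1.8,  2.7,  1.1,  1.3, -1.2,  0.7, -1.9, -1.4,  2.7,
       -1.8,  0.6,  0.2, -0.9,  0.5]))
tray (array([ 552.2, -324.1]), np.float64(-4.49), array([-2.8, -0.2,  1.9,  1.9,  1.1, -1. ]))
```

```bash
python3 - <<'E'
from h import *
w=load('w20'); px=lambda p:np.array([218+p[0]/3.8-.37,98+p[1]/3.8-.37])
p=at(w,*px((327,562)),120);q=at(w,*px((478,523)),120);d=q-p;print('top edge',p.round(1),q.round(1),np.linalg.norm(d),np.degrees(np.arctan2(-d[0],d[1])))
for z,a,b in((110,(341,540),(449,500)),(70,(336,473),(441,440))):
    p=at(w,*px(a),z);q=at(w,*px(b),z);d=q-p;print(z,p.round(1),q.round(1),np.linalg.norm(d),np.degrees(np.arctan2(-d[0],d[1])))
print(go([545,-300,200],[180,0,177]))
E
```

```text
top edge [ 581.3 -461.6  120. ] [ 639.5 -435.2  120. ] 63.8866077550938 -65.57053764177597
110 [ 587.6 -459.7  110. ] [ 629.  -433.1  110. ] 49.217502105987634 -57.294835274138215
70 [ 587.9 -463.2   70. ] [ 631.6 -441.1   70. ] 48.98525559236633 -63.184172194619144
(array([-0.0371,  0.001 ,  0.5437]), array([-0.0632,  0.0661, -0.2347]))
```

```bash
cat >> h.py <<'E'
from scipy.optimize import least_squares as LS
def stripes(w,c0,r=22,x0=(609.5,-449.1,-1.082)):
    """fit label pose to the dark stripe block near pixel c0; block size free, centred at z=90"""
    u0,v0=[int(round(k))-r for k in c0]; g=cv2.cvtColor(w['pixels'],cv2.COLOR_RGB2GRAY)[v0:v0+2*r,u0:u0+2*r]
    k=8;G=cv2.resize(g,None,fx=k,fy=k,interpolation=cv2.INTER_CUBIC)
    n=int(10*r/22)*k//2; loc=cv2.GaussianBlur(G,(0,0),4)
    t=(int(loc.min())+int(np.median(loc)))/2
    B=cv2.morphologyEx((G<t).astype(np.uint8),cv2.MORPH_CLOSE,np.ones((25,25)))
    nn,l,st,ce=cv2.connectedComponentsWithStats(B)
    i=min(range(1,nn),key=lambda i:np.hypot(*(ce[i]-r*k))-0.05*st[i,4]**.5*5)
    cnt=max(cv2.findContours((l==i).astype(np.uint8),0,2)[0],key=cv2.contourArea)
    hull=cv2.convexHull(cnt)[:,0].astype(float)
    cor=cv2.approxPolyN(np.round(hull).astype(np.int32).reshape(-1,1,2),4).reshape(-1,2).astype(float)
    cor=(cor+.5)/k-.5+[u0,v0]
    def pts(q):
        c,s=np.cos(q[2]),np.sin(q[2]); return [[q[0]-s*y,q[1]+c*y,90+z] for y,z in((-q[3],-q[4]),(q[3],-q[4]),(q[3],q[4]),(-q[3],q[4]))]
    def f(q):
        P=np.array([proj(w,p) for p in pts(q)]); D=[min(cor,key=lambda c:np.hypot(*(c-p)))-p for p in P]; return np.concatenate(D)
    res=LS(f,[*x0,17,12]);q=res.x; return q[:2].round(1),np.degrees(q[2]).round(2),q[3:].round(1),res.fun.round(1),cor.round(1)
E
python3 - <<'E'
from h import *
w=load('w20');print(*stripes(w,(218+394/3.8,98+488/3.8),16),sep='\n')
E
```

```text
[ 610.3 -450.6]
-65.45
[18.7 11.7]
[-0.4  0.2 -0.2 -0.1  0.1  0.1  0.3 -0.2]
[[333.3 229.2]
 [311.1 234.9]
 [309.4 224.2]
 [331.3 217.8]]
```

carry_out([
  [[-0.08,0.05,0.24,0,0,0,0],[-0.17,0.09,0.474,0,0,0,0],[-0.17,0.09,0.474,0,0,0,0],[-0.17,0.09,0.474,0,0,0,0],[-0.17,0.09,0.474,0,0,0,0]],
])

```text
time_s: 45.52
eef_pos: [563.5, -315.2, 227.0]
tcp_rot: [-179.9, 30.0, 90.4]
contact_force: [-0.1, -0.4, -0.4]
finger_gap: 0.998
```

```bash
python3 - <<'E'
from h import *
s=telemetry.state();print(s['eef_pos'])
w=cap('wrist','w22');c=proj(w,[610,-450,90]);print(c)
for r in(20,24): print(*stripes(w,c,r,(610,-450,-1.12)),sep='\n')
print(go([545,-300,200],[180,0,177]))
E
```

```text
[ 563.4954432  -315.21530526  226.97731413]
[316.62622278 225.2404556 ]
[ 618.9 -446.7]
-65.33
[ 8.9 12.3]
[-0.   0.   0.2 -0.1 -0.2  0.1  0.  -0. ]
[[331.6 229.3]
 [318.1 232.9]
 [316.4 218.3]
 [329.7 214.4]]
[ 618.9 -446.8]
-65.41
[ 8.5 11.9]
[ 0.   0.   0.1 -0.  -0.1  0.  -0.  -0. ]
[[331.3 229.2]
 [318.3 232.7]
 [316.8 218.4]
 [329.3 214.8]]
(array([ 0.1334, -0.0919,  0.0782]), array([-0.0629,  0.0665, -0.2346]))
```

carry_out([
  [[0.03,-0.02,0,-0.0157,0.0166,-0.0586,0],[0.07,-0.045,0,-0.0314,0.0332,-0.117,0.3],[0.1,-0.07,0.04,-0.047,0.05,-0.176,0.3],[0.1334,-0.092,0.078,-0.0629,0.0665,-0.2346,0.4],[0.1334,-0.092,0.078,-0.0629,0.0665,-0.2346,0.4],[0.1334,-0.092,0.078,-0.0629,0.0665,-0.2346,0.4],[0.1334,-0.092,0.078,-0.0629,0.0665,-0.2346,0.4],[0.1334,-0.092,0.078,-0.0629,0.0665,-0.2346,0.4],[0.1334,-0.092,0.078,-0.0629,0.0665,-0.2346,0.4],[0.1334,-0.092,0.078,-0.0629,0.0665,-0.2346,0.4],[0.1334,-0.092,0.078,-0.0629,0.0665,-0.2346,0.4]],
], squeeze=40)

```text
time_s: 46.95
eef_pos: [545.0, -299.5, 200.5]
tcp_rot: [-180.0, 0.0, 177.0]
contact_force: [0.0, -0.2, 0.2]
finger_gap: 0.6
```

```bash
python3 - <<'E'
from h import *
s=telemetry.state();print(s['eef_pos'],s['tcp_rot'],s['joints'][5])
w=cap('wrist','w23')
cv2.imwrite('pics/c23.png',cv2.resize(w['pixels'],(784,588),interpolation=cv2.INTER_CUBIC)[...,::-1])
print(go([551,-327,110],[180,0,177]))
E
```

```text
[ 545.02724027 -299.45274819  200.50476423] [-1.79954198e+02  3.61916991e-02  1.76984933e+02] -116.80913661038169
(array([-0.0373, -0.1358,  0.4526]), array([-0.0001,  0.0001, -0.    ]))
```

View pics/c23.png

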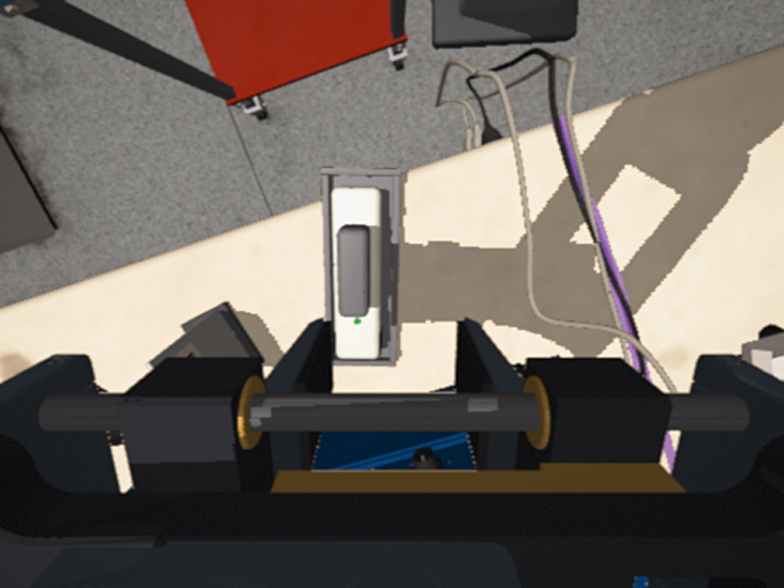

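The view shows the reader in its tray, parallel to the fingers. The rib top is at (338–370, 226–316) and the body at (333–381, 188–358), which is enough for an accurate fix.

```bash
python3 - <<'E'
from h import *
w=load('w23');f=lambda u,v,z:at(w,u/1.4-.15,v/1.4-.15,z).round(1)
print('rib rear/front',f(354,226,70),f(354,316,70),'body rear,front',f(357,188,36),f(358,358,36))
print('edges yaw',*(np.degrees(np.arctan2(*(f(*b,36)-f(*a,36))[1::-1])).round(1) for a,b in(((333,190),(335,356)),((380,190),(381,356)))))
print('tray rear mid',f(362.5,168,16),'front',f(364,363,16))
print(go([551,-327,40],[180,0,177]))
E
```

```text
rib rear/front [ 503.7 -326.3   70. ] [ 572.7 -331.8   70. ] body rear,front [ 478.5 -325.1   36. ] [ 624.2 -335.6   36. ]
edges yaw -4.7 -3.2
tray rear mid [ 463.6 -321.1   16. ] front [ 639.1 -332.7   16. ]
(array([-0.0371, -0.1355,  0.8026]), array([-0.0001,  0.0001, -0.    ]))
```

carry_out([
  [[-0.0265,-0.1485,0.2,0,0,0.0028,0.4],[-0.0265,-0.1485,0.45,0,0,0.0028,0.4],[-0.0265,-0.1485,0.65,0,0,0.0028,0.4],[-0.0265,-0.1485,0.75,0,0,0.0028,0.4],[-0.0265,-0.1485,0.793,0,0,0.0028,0.4],[-0.0265,-0.1485,0.793,0,0,0.0028,0.4],[-0.0265,-0.1485,0.793,0,0,0.0028,0.4],[-0.0265,-0.1485,0.793,0,0,0.0028,1],[-0.0265,-0.1485,0.793,0,0,0.0028,1],[-0.0265,-0.1485,0.793,0,0,0.0028,1],[-0.0265,-0.1485,0.793,0,0,0.0028,1],[-0.0265,-0.1485,0.793,0,0,0.0028,1],[-0.0265,-0.1485,0.793,0,0,0.0028,1]],
])

```text
time_s: 48.62
eef_pos: [548.8, -329.7, 42.1]
tcp_rot: [-179.9, 0.0, 176.0]
contact_force: [0.0, -1.0, 1.1]
finger_gap: 0.26
```

```bash
python3 - <<'E'
from h import *
s=telemetry.state();e=s['eef_pos'];ry=s['tcp_rot'][2];print(e,s['tcp_rot'],s['finger_gap']*91,s['contact_force'])
# reader in tool terms: origin ahead of tcp by dxr along reader x; target pose
yr=np.radians(ry-180); d=np.array([np.cos(yr),np.sin(yr)])
off=(np.array([550.7,-329.8])-e[:2])@d; print('origin ahead of tcp',off)
yl=np.radians(-65.4); D=np.array([np.cos(yl),np.sin(yl)])
tcp=np.array([610.3,-450.6])-D*(175+off); print('hold tcp',tcp, 'z',e[2]+69)
print(go([e[0],e[1],180],[180,0,ry]),go([*tcp,e[2]+69],[180,0,114.6]))
E
```

```text
[ 548.81570605 -329.72319408   42.08662885] [-1.79936441e+02  4.61119853e-02  1.75988032e+02] 23.68020343214888 [ 0.03581875 -1.03304295  1.07193531]
origin ahead of tcp 1.885050119946501
hold tcp [ 536.6661512  -289.76972528] z 111.08662885301534
(array([-6.000e-04, -8.000e-04, -6.896e-01]), array([-0.0002,  0.0001, -0.    ])) (array([ 0.0743,  0.1946, -0.3453]), array([-1.000e-04,  2.000e-04,  1.705e-01]))
```

carry_out([
  [[0,0,-0.1,0,0,0,1],[0,0,-0.25,0,0,0,1],[0,0,-0.45,0,0,0,1],[0,0,-0.69,0,0,0,1],[0.02,0.05,-0.69,0,0,0.025,1],[0.04,0.1,-0.69,0,0,0.05,1],[0.06,0.15,-0.69,0,0,0.075,1],[0.0743,0.1946,-0.69,0,0,0.1,1],[0.0743,0.1946,-0.69,0,0,0.125,1],[0.0743,0.1946,-0.6,0,0,0.15,1],[0.0743,0.1946,-0.5,0,0,0.1705,1],[0.0743,0.1946,-0.4,0,0,0.1705,1],[0.0743,0.1946,-0.3453,0,0,0.1705,1],[0.0743,0.1946,-0.3453,0,0,0.1705,1],[0.0743,0.1946,-0.3453,0,0,0.1705,1],[0.0743,0.1946,-0.3453,0,0,0.1705,1]],
])

```text
time_s: 50.62
eef_pos: [537.1, -290.0, 112.0]
tcp_rot: [179.9, 0.2, 114.6]
contact_force: [0.2, 0.9, -1.3]
finger_gap: 0.261
```

```bash
python3 - <<'E'
from h import *
s=telemetry.state();print(s['eef_pos'],s['tcp_rot'],s['finger_gap'],s['torque'])
print(go([536.7,-289.8,111.1],[180,0,114.6]))
w=cap('wrist','w24');c=cap('side','s24')
print('label proj',proj(w,[610.3,-450.6,90]),'side',proj(c,[610.3,-450.6,90]))
# reader top body edges in wrist view? find bright pixels bbox
m=(w['pixels'].min(2)>215).astype(np.uint8);n,l,st,ce=cv2.connectedComponentsWithStats(m)
for i in np.argsort(-st[1:,4])[:4]+1: print(st[i],ce[i].round())
E
```

```text
[ 537.12022091 -290.00864714  111.97234782] [1.79931619e+02 1.52876074e-01 1.14607652e+02] 0.26068856021689796 [-0.07698793  0.02084673 -0.02968584]
(array([ 0.0018, -0.0015,  0.0044]), array([0.0002, 0.0004, 0.    ]))
label proj [280.51991856 427.61059337] side [303.94417395 139.81124859]
[ 322  188   99   78 3768] [371. 219.]
[ 236   75   56   45 1091] [258.  96.]
[ 257  308   47   28 1078] [280. 324.]
[426 109  25  47 458] [436. 134.]
```

carry_out([
  [[0.0018,-0.0015,0.0044,0.0002,0.0004,0,1],[0.0018,-0.0015,0.0044,0.0002,0.0004,0,1],[0.0018,-0.0015,0.0044,0.0002,0.0004,0,1],[0.0018,-0.0015,0.0044,0.0002,0.0004,0,1],[0.0018,-0.0015,0.0044,0.0002,0.0004,0,1],[0.0018,-0.0015,0.0044,0.0002,0.0004,0,1],[0.0018,-0.0015,0.0044,0.0002,0.0004,0,1],[0.0018,-0.0015,0.0044,0.0002,0.0004,0,1],[0.0018,-0.0015,0.0044,0.0002,0.0004,0,1],[0.0018,-0.0015,0.0044,0.0002,0.0004,0,1],[0.0018,-0.0015,0.0044,0.0002,0.0004,0,1],[0.0018,-0.0015,0.0044,0.0002,0.0004,0,1],[0.0018,-0.0015,0.0044,0.0002,0.0004,0,1],[0.0018,-0.0015,0.0044,0.0002,0.0004,0,1],[0.0018,-0.0015,0.0044,0.0002,0.0004,0,1],[0.0018,-0.0015,0.0044,0.0002,0.0004,0,1],[0.0018,-0.0015,0.0044,0.0002,0.0004,0,1],[0.0018,-0.0015,0.0044,0.0002,0.0004,0,1],[0.0018,-0.0015,0.0044,0.0002,0.0004,0,1],[0.0018,-0.0015,0.0044,0.0002,0.0004,0,1]],
])

```text
time_s: 53.22
eef_pos: [536.6, -289.7, 110.9]
tcp_rot: [-180.0, -0.0, 114.6]
contact_force: [0.2, -0.8, -1.9]
finger_gap: 0.262
```

```bash
python3 - <<'E'
from h import *
s=telemetry.state();print(s['eef_pos'],s['tcp_rot'],s['finger_gap'])
# side view: reader nose & label check, white blob near reader
c=cap('side','s25')
X=np.array([610.3,-450.6]);D=np.array([np.cos(np.radians(-65.4)),np.sin(np.radians(-65.4))])
print('expected reader rear/nose top in side',proj(c,[*(X-D*250),105]),proj(c,[*(X-D*100),105]))
w=cap('wrist','w25')
for k,off in(('nose top',-100),('rib front end top',-152)): print(k,proj(w,[*(X+D*off),105 if k[0]=='n' else 139]))
P=w['pixels']
for v in range(250,350,4): print(v,P[v,280])
E
```

```text
[ 536.55184811 -289.72556293  110.88210916] [-1.79979583e+02 -8.35648471e-03  1.14611475e+02] 0.26200423167788395
expected reader rear/nose top in side [300.99225592 170.96257439] [302.94133244 149.78447598]
nose top [280.98134564 346.74680398]
rib front end top [280.96859525 314.34224785]
250 [70 68 67]
254 [71 68 68]
258 [71 68 68]
262 [70 66 67]
266 [70 68 68]
270 [69 66 66]
274 [71 69 69]
278 [71 70 69]
282 [37 34 36]
286 [49 48 49]
290 [51 50 51]
294 [55 53 55]
298 [51 51 51]
302 [55 52 52]
306 [48 46 47]
310 [128 124 123]
314 [250 249 238]
318 [248 246 237]
322 [247 246 236]
326 [247 246 235]
330 [248 246 235]
334 [250 249 238]
338 [78 58 23]
342 [83 64 29]
346 [81 62 29]
```

I'll hold a bit longer for margin, then return.

carry_out([
  [[0,0,0,0,0,0,1],[0,0,0,0,0,0,1],[0,0,0,0,0,0,1],[0,0,0,0,0,0,1],[0,0,0,0,0,0,1],[0,0,0,0,0,0,1],[0,0,0,0,0,0,1],[0,0,0,0,0,0,1],[0,0,0,0,0,0,1],[0,0,0,0,0,0,1],[0,0,0,0,0,0,1],[0,0,0,0,0,0,1],[0,0,0,0,0,0,1],[0,0,0,0,0,0,1],[0,0,0,0,0,0,1],[0,0,0,0,0,0,1],[0,0,0,0,0,0,1],[0,0,0,0,0,0,1],[0,0,0,0,0,0,1],[0,0,0,0,0,0,1]],
])

```text
time_s: 55.82
eef_pos: [536.6, -289.7, 110.9]
tcp_rot: [-180.0, -0.0, 114.6]
contact_force: [-0.6, -1.0, -1.5]
finger_gap: 0.261
```

```bash
python3 - <<'E'
from h import *
print(go([548.8,-329.0,120],[180,0,176]))
E
```

```text
(array([-0.2039, -0.0261, -0.0456]), array([-0.    , -0.    , -0.1705]))
```

carry_out([
  [[0,0,-0.15,0,0,0,1],[0,0,-0.345,0,0,0,1],[-0.04,-0.005,-0.345,0,0,-0.025,1],[-0.08,-0.01,-0.345,0,0,-0.05,1],[-0.12,-0.016,-0.345,0,0,-0.075,1],[-0.16,-0.02,-0.345,0,0,-0.1,1],[-0.204,-0.026,-0.345,0,0,-0.125,1],[-0.204,-0.026,-0.345,0,0,-0.15,1],[-0.204,-0.026,-0.345,0,0,-0.1705,1],[-0.204,-0.026,-0.2,0,0,-0.1705,1],[-0.204,-0.026,-0.046,0,0,-0.1705,1],[-0.204,-0.026,-0.046,0,0,-0.1705,1],[-0.204,-0.026,-0.046,0,0,-0.1705,1]],
])

```text
time_s: 57.45
eef_pos: [549.5, -329.4, 121.2]
tcp_rot: [-180.0, 0.1, 176.0]
contact_force: [-0.4, 0.4, -1.8]
finger_gap: 0.261
```

```bash
python3 - <<'E'
from h import *
print(telemetry.state()['eef_pos'],go([548.8,-329.2,43],[180,0,176]))
E
```

```text
[ 549.51152737 -329.42738148  121.17566531] (array([0.0041, 0.0012, 0.3909]), array([-0.0001,  0.0002, -0.    ]))
```

carry_out([
  [[0.004,0.001,0.12,0,0,0,1],[0.004,0.001,0.24,0,0,0,1],[0.004,0.001,0.33,0,0,0,1],[0.004,0.001,0.38,0,0,0,1],[0.004,0.001,0.394,0,0,0,1],[0.004,0.001,0.394,0,0,0,1],[0.004,0.001,0.394,0,0,0,1]],
])

```text
time_s: 58.32
eef_pos: [549.3, -329.6, 43.2]
tcp_rot: [-179.9, 0.2, 176.0]
contact_force: [0.4, -0.9, -1.4]
finger_gap: 0.263
```

carry_out([
  [[0,0,0.004,0,0,0,1],[0,0,0.006,0,0,0,1],[0,0,0.006,0,0,0,1],[0,0,0.006,0,0,0,0.5],[0,0,0.006,0,0,0,0.45],[0,0,0.006,0,0,0,0.45],[0,0,0.006,0,0,0,0.45],[0,0,-0.1,0,0,0,0.45],[0,0,-0.3,0,0,0,0.4],[0,0,-0.55,0,0,0,0.4],[0.02,0.15,-0.79,0,0,0,0.4],[0.02,0.15,-0.79,0,0,0,0.4],[0.02,0.15,-0.79,0,0,0,0.4],[0.02,0.15,-0.79,0,0,0,0.4]],
])

```text
time_s: 60.08
eef_pos: [546.2, -299.1, 199.2]
tcp_rot: [-180.0, -0.0, 176.0]
contact_force: [0.7, -0.4, -0.8]
finger_gap: 0.602
```

```bash
python3 - <<'E'
from h import *
s=telemetry.state();print(s['eef_pos'],s['tcp_rot'])
w=cap('wrist','w30');o=load('w23')
def white(c):
    m=((c['pixels'].min(2)>200)&(np.ptp(c['pixels'],axis=2)<25)).astype(np.uint8); m[:130]=0;m[262:]=0;m[:,:225]=0;m[:,290:]=0
    y,x=np.nonzero(m);R=cv2.minAreaRect(np.stack([x,y],1).astype(np.float32));B=cv2.boxPoints(R)
    return [at(c,*p,36).round(1)[:2].tolist() for p in B],m.sum()
print(white(o));print(white(w))
a=load('scene1');b=cap('scene','a30');s1=load('side1');s2=cap('side','s30')
for n,col,r in(('bottle caps sc','red',(165,155,190,175)),):
    print(n,band(a,col,r)[:1],band(b,col,r)[:1])
d=np.abs(a['pixels'][160:202,155:190].astype(int)-b['pixels'][160:202,155:190]).mean();print('bottle region diff',d)
for col,r in(('red',(240,160,285,190)),('yellow',(215,150,262,180)),('blue',(230,155,272,185))): print(col,band(b,col,r)[:2])
E
```

```text
[ 546.21345366 -299.05586017  199.2185287 ] [-1.79983416e+02 -3.24177245e-02  1.75969807e+02]
([[478.4, -343.7], [480.2, -310.7], [622.9, -320.0], [621.0, -357.1]], np.uint64(1666))
([[478.6, -343.0], [480.6, -309.0], [624.3, -319.2], [622.1, -357.4]], np.uint64(1668))
bottle caps sc [(86, [176.4, 165.5], [172, 161, 10, 10])] []
bottle region diff 71.95668934240364
red [(17, [264.5, 178.5], [261, 175, 7, 9]), (1, [263.0, 182.0], [263, 182, 1, 1])]
yellow [(10, [234.4, 166.5], [232, 163, 5, 8]), (9, [215.8, 176.9], [215, 175, 3, 4])]
blue [(17, [232.2, 182.1], [230, 180, 5, 5]), (14, [249.1, 172.5], [246, 169, 6, 8])]
```

The reader is back within about 1 mm. The scene camera's bottle check failed, probably because the arm blocks the view, so I'll verify with the side camera. I'll also re-check the sleeves.

```bash
python3 - <<'E'
from h import *
for f in('side1','b5','s24','s30'):
    c=load(f);r=(195,290,230,345);print(f,band(c,'red',r)[:1], np.abs(c['pixels'][295:335,200:225].astype(int)-load('s30')['pixels'][295:335,200:225]).mean().round(1),np.abs(c['pixels'][295:335,228:245].astype(int)-load('s30')['pixels'][295:335,228:245]).mean().round(1))
c=load('s30')
for col,r in(('red',(205,190,260,245)),('yellow',(180,215,230,275)),('blue',(195,205,245,260))): print(col,band(c,col,r)[:2])
g=load('a30')['pixels'][160:202,155:190].mean((0,1)).round();print('scene region mean now',g)
print(go([470,-140,290],[180,0,176]))
E
```

```text
side1 [(162, [211.6, 306.2], [206, 299, 13, 15])] 1.3 8.6
b5 [(165, [211.6, 306.1], [205, 299, 14, 15])] 29.9 16.8
s24 [(160, [211.6, 306.2], [206, 299, 13, 15])] 1.3 1.3
s30 [(161, [211.6, 306.2], [206, 299, 13, 15])] 0.0 0.0
red [(31, [231.1, 230.5], [229, 226, 7, 11]), (6, [233.8, 232.2], [233, 230, 3, 5])]
yellow [(38, [208.1, 256.1], [205, 251, 8, 12]), (10, [211.0, 258.0], [210, 255, 4, 7])]
blue [(30, [219.9, 242.7], [218, 238, 6, 12]), (9, [223.1, 244.1], [222, 242, 4, 6])]
scene region mean now [87. 90. 70.]
(array([ 0.4378,  0.7669, -0.4521]), array([-0.0001,  0.0001, -0.0001]))
```

```bash
python3 -c "
from cell import job
print(job.close_job())"
```

```text
the job is handed in; nothing more can be done
None
```

I put all three tubes into the sleeves of their own colours, held the reader at the label, laid it back in its tray, and handed the job in at about 60 s.

**Tubes:** my wrist-camera measurements put each band's front edge close to level with the mouth:

| Tube | Band front edge against the mouth |
|---|---|
| Yellow | within about 0.2 mm |
| Blue | within about 0.2 mm |
| Red | level to about 0.5 mm too deep; one reading, from the band's rear edge, says 1.3 mm too deep |

Red took three pushes because it stuck slightly in the bore. On its first measurement, the arm-position estimate and the picture disagreed (1.6 against 4.1 mm left). I trusted the picture. The last side view showed the same band-to-collar spacing on all three tubes.

**Reader:** it was held still and level for over 4 s, with the window about 100 mm from the label at a height of 90 mm. I pointed it along my fitted label direction of −65.4°. Cruder estimates of that direction ranged from −57° to −65.6°. It lies back in the tray within about 1–2 mm of where it was.

**Bottles:** the last scene-camera check failed, probably because the arm blocked that view. The side camera shows both bottles standing and unmoved.

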